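# Ready the tenon press for the next batch

## Robot

A 7-joint arm with a two-finger parallel gripper is mounted at the origin on the work surface. World frame = base frame: x ahead of the robot, y to its left, z up, the work surface at z = 0. Lengths are in mm, angles in rad, forces in N, time in s.
With the tool pointing down it reaches from about 400 to 850 mm from the base axis. Payload 10.4 kg.
Tool frame: the origin (TCP) lies midway between the tips of the shut fingers; the grasp point (between the pads) lies 19 mm behind it; z points along the fingers, y is the line along which they close (so a half turn about z gives the same grasp; the last joint's range is limited). The gripper opens to 85 mm and grips with 20 to 120 N. Pads are 22 mm wide; open, the fingers measure 114 mm over their backs; the gripper's body (76 mm by 85 mm) begins 54 mm behind the grasp point. The pads swing forward as they close: fully open they stand 13 mm farther back than shut.
Start: joints at [-1.324, 0.332, -0.065, 1.46, 0.022, 1.35, -0.088], TCP at [166.572, 602.416, 231.338] pointing down, gripper open.
Joint ranges: [-2.6, 2.6], [-0.5, 2.12], [-1.47, 1.34], [0.16, 2.42], [-1.27, 4.41], [0.06, 2.06], [-2.6, 2.6]. Speed limits (rad/s): [2.22, 2.22, 2.79, 2.79, 3.14, 3.14, 3.14].

## Interface

Orientations are given as a rotation vector (axis times angle).
In Python, from station import manip gives the robot as it stands. The module is installed in compiled form; this text tells all that it offers.
- The arm moves only by the tool move_arm, never from a script. Its argument "increments" is a list of rows, each a list of 6 numbers: the shift along the world's x, y, z in m, then the turn, a rotation vector about the world's x, y, z in degrees. In form: [[x, y, z, wx, wy, wz], ...]. A call has 1 to 12 rows; each row is the pose to reach, as a shift and turn from the pose commanded when the call began; what a row does not reach only later rows make up. A row lasts 1/12 s, in which the tool goes at most 41.7 mm and 7.16 degrees, less where a joint would pass 70% of its speed; a pose out of reach is approached as far as the arm can. A call with a gripper value outside its range is refused whole. "gripper" is the closure, from -1 (fully open) to 1 (shut), set as the call begins (left out, the last holds). The fingers move at their own pace and stop on an object; "newtons" is the grip in N (left out, the last holds). Time passes only in rows, so rows that repeat a pose let the fingers close. It gives the time, the measured TCP pose, the force, the opening and the grip force at its end, in the units of the state.
- manip.observe(): the state, without advancing time (a new reading comes with each control period).
- manip.grab_frame(name): name is "side" or "top" or "wrist"; returns the picture (420x560x3 uint8, red, green, blue); there is no depth.
- manip.camera_params(name): a dict with "fx", "fy", "cx", "cy" (pixels), "k1" (the pictures are not rectified: a ray, as slopes to the right and down, at radius r is drawn at 1 + k1 r^2 times it, then the intrinsics apply), "extrinsics" (4x4, takes a point from camera to world coordinates); the wrist camera has in their place "hand_eye" (4x4, takes a point from camera to tool coordinates, whose origin is the TCP and whose axes are the flange's). Camera axes: x right, y down, z forward; pixel columns grow to the right and rows downward; lengths in mm; the calibration is good to about 2 mm. A picture is of the moment at which its call begins: read the wrist's pose just before it. camera_params takes no time and is no camera call.
- manip.job_done(): hands the job in; it is judged then, once.
The state is a dict: "clock": time; "q": joint angles; "dq": joint speeds; "tau": joint torques, N m; "tool_pos": TCP position; "tcp_rot": TCP orientation; "contact_force": force on the tool from outside, world axes, zero at the start; "torque": the same for the moment, N m; "opening": opening from 0.0 (shut) to 1.0 (fully open); "finger_force": force on a finger pad.
Only numpy, scipy, OpenCV 4.12 (cv2) and the standard library are available. Lean on these libraries where they do the work, as an engineer would, in place of code of your own. Each camera call takes 0.05 s, during which the arm holds its last target. There are 200 camera calls.

## Task

Get the tenon press ready for the next batch: slide its hopper cover fully open, drop every loose tenon on the bench down the hopper so that all lie in the narrow magazine below it, then slide the cover fully shut again. Also lay both furniture legs flat on the floor of the infeed tray, side by side and in line with it, each with its wide head towards the tall fence. Leave the glue, chisel, sanding block and abrasive roll where they are.

Things in the scene. Friction and masses are not known exactly. Their poses are not given: they have to be found in the camera images.
- hopper (a point): Centre of the steel hopper's mouth on the fixed tenon press, level with its rim, 180 mm up. Axes: x level towards the green housing (the way the cover opens), y level along the slot, z up. Mouth 100 (x) by 130 (y) mm, narrowing over 60 mm of depth to a throat 38 by 92 mm. Cover rails along x at y = +-78 mm, tops 3 mm above the rim. The press's place and yaw vary.
- well (a point): Centre of the floor of the magazine well (upright, flat, aluminium with a clear front), 20 mm above the bench, straight below the hopper, same axes. The well is 38 mm (x) by 92 mm (y) and 100 mm deep up to the throat; tenons lie in it along y, stacked one on another.
- cover (a joint): Grey sliding cover (125 x 148 x 5 mm) over the hopper mouth: 0 = fully shut, 0.115 m = fully open (slid along +x of the hopper point, over the green housing). Slides with about 2 N of friction and stays where it is left; it may start a few mm open.
- cover_bar (a point): Centre of the top edge of the black grip bar standing on the cover: 16 mm thick (hopper x), 70 mm wide (hopper y), 42 mm tall; this point is 231.5 mm above the bench and moves with the cover. With the cover shut it lies at x = -10 mm of the hopper point.
- tray: Fixed plywood infeed tray, 192 x 192 mm. Origin: centre of its underside. Legs are to lie along its y axis. Floor 6 mm thick; low lips (top 14 mm above the bench) on three sides; on the +y side (towards the press) a fence, 45 mm high. Inside 180 (x) by 180 (y) mm. Position and yaw vary a little.
- tray_floor (a point): Centre of the top of the tray's floor, 6 mm above the bench; axes as the tray.
- tenon0: Loose wooden tenon, a flat pale block with rounded edges, 80 (x) x 30 (y) x 20 (z) mm, 25 to 50 g. Origin at its centre; x along its length. Starts lying flat on the bench. Two to four tenons are present; absent ones read None.
- tenon1: Loose wooden tenon, a flat pale block with rounded edges, 80 (x) x 30 (y) x 20 (z) mm, 25 to 50 g. Origin at its centre; x along its length. Starts lying flat on the bench. Two to four tenons are present; absent ones read None.
- tenon2: Loose wooden tenon, a flat pale block with rounded edges, 80 (x) x 30 (y) x 20 (z) mm, 25 to 50 g. Origin at its centre; x along its length. Starts lying flat on the bench. Two to four tenons are present; absent ones read None.
- tenon3: Loose wooden tenon, a flat pale block with rounded edges, 80 (x) x 30 (y) x 20 (z) mm, 25 to 50 g. Origin at its centre; x along its length. Starts lying flat on the bench. Two to four tenons are present; absent ones read None.
- leg0: Short wooden furniture leg, 150 mm long (x), 26 mm thick (z), lying flat: a shank 24 mm wide (from x = -75 to +30 mm) and a wider head 42 mm wide (x = +30 to +75 mm). About 110 g, balances about 10 mm from the middle towards the head. Origin at mid length, mid width and mid thickness; +x points to the head.
- leg0_head (a point): Point on the leg's axis in its wide head, 60 mm from mid length.
- leg0_foot (a point): Point on the leg's axis near its narrow end, 60 mm from mid length.
- leg1: Short wooden furniture leg, 150 mm long (x), 26 mm thick (z), lying flat: a shank 24 mm wide (from x = -75 to +30 mm) and a wider head 42 mm wide (x = +30 to +75 mm). About 110 g, balances about 10 mm from the middle towards the head. Origin at mid length, mid width and mid thickness; +x points to the head.
- leg1_head (a point): Point on the leg's axis in its wide head, 60 mm from mid length.
- leg1_foot (a point): Point on the leg's axis near its narrow end, 60 mm from mid length.
- glue: White glue bottle, 60 mm across, 120 mm tall, standing. Origin under its centre. Not part of the job.
- sanding_block: Cork sanding block 100 x 60 x 35 mm. Origin under its centre. Not part of the job.
- chisel: Wood chisel, 240 mm long with a round handle, lying. Origin near its collar, at bench level. Not part of the job.
- abrasive_roll: Roll of abrasive paper, 110 mm across, 100 mm tall, standing. Origin under its centre. Not part of the job.
There are look-alikes about, which are no part of the job. What is shaped like the tenon1 but black or pink is not meant.

How it is judged:
By the outcome, as a careful person would: the job done as asked, in the order asked, and still so for the second after the job is handed in, with the robot touching nothing.
Of tenon0, tenon1, tenon2, tenon3 only 2 to 4 are there at a start; the rules pass over those that are not, and their reading is None.
At some moment in a run one of leg0, leg1 may be knocked a few centimetres aside while the robot is not near it.
Once in a run the grip may slacken for a moment while it holds something.
It also fails if it takes over 210 s, if anything falls off the work surface, if the arm or the gripper's body presses on something with over 40 N, if the wrist force passes 120 N, or if a joint passes its speed limit or range.

## Working session

There is one attempt and no reset: what is moved stays moved. The work goes in short steps, Python scripts to look and compute and a tool call to move; the robot and the scene stay as the last step left them, time stands still between calls to the robot, and variables do not carry over. Pictures are saved under pics/ and viewed, at most 14 in all, crops included, and the job is handed in when it is done.

Besides the shell and the picture viewer there is one more tool, called after ">>>" in YAML: its name, and indented under it one key for each argument. move_arm: Moves the arm, as the interface text tells. Its arguments: {"type":"object","properties":{"increments":{"type":"array"},"gripper":{"type":"number"},"newtons":{"type":"number"}},"required":["increments"]}

```bash
mkdir -p pics
cat > h.py <<'E'
import numpy as np, cv2
from scipy.spatial.transform import Rotation as R
from station import manip as m
def snap(name,fn):
    s=m.observe(); im=m.grab_frame(name); cv2.imwrite('pics/'+fn,im[:,:,::-1]); return s,im
def ext(name,s=None):
    c=m.camera_params(name)
    if 'extrinsics' in c: return c,np.array(c['extrinsics'])
    s=s or m.observe(); T=np.eye(4); T[:3,:3]=R.from_rotvec(s['tcp_rot']).as_matrix(); T[:3,3]=s['tool_pos']
    return c,T@np.array(c['hand_eye'])
def ray(name,uv,s=None):
    c,T=ext(name,s)
    K=np.array([[c['fx'],0,c['cx']],[0,c['fy'],c['cy']],[0,0,1.]])
    p=cv2.undistortPoints(np.array(uv,float).reshape(-1,1,2),K,np.array([c['k1'],0,0,0.]))[:,0]
    d=np.c_[p,np.ones(len(p))]@T[:3,:3].T
    return T[:3,3],d
def at(name,uv,z,s=None):
    o,d=ray(name,uv,s); z=np.broadcast_to(z,len(d)); return o+d*((z-o[2])/d[:,2])[:,None]
def proj(name,P,s=None):
    c,T=ext(name,s); K=np.array([[c['fx'],0,c['cx']],[0,c['fy'],c['cy']],[0,0,1.]])
    Q=(np.array(P,float).reshape(-1,3)-T[:3,3])@T[:3,:3]
    return cv2.projectPoints(Q,np.zeros(3),np.zeros(3),K,np.array([c['k1'],0,0,0.]))[0][:,0]
def tri(rays):
    A=np.zeros((3,3));b=np.zeros(3)
    for o,d in rays:
        d=d.ravel()/np.linalg.norm(d);M=np.eye(3)-np.outer(d,d);A+=M;b+=M@o
    return np.linalg.solve(A,b)
E
python3 - <<'E'
from h import *
np.set_printoptions(precision=3,suppress=True)
for n in('top','side','wrist'):
    s,im=snap(n,n+'0.png'); c,T=ext(n,s); print(n,c['fx'],c['cx'],c['cy'],c['k1']);print(T)
print(m.observe())
a=cv2.imread('pics/top0.png');b=cv2.imread('pics/side0.png')
cv2.imwrite('pics/top0b.png',cv2.resize(a,(800,600)))
E
```

```text
top 439.01523000901824 272.04846624609536 212.868061913679 0.03650046594604806
[[   0.01    -0.996    0.093  441.026]
 [  -1.      -0.012   -0.023  -25.619]
 [   0.024   -0.092   -0.995 1292.659]
 [   0.       0.       0.       1.   ]]
side 385.0181326951312 282.0743777136786 208.12784352381215 -0.09110866835441238
[[ -0.995  -0.048   0.087 463.767]
 [ -0.098   0.578  -0.81  728.195]
 [ -0.011  -0.815  -0.58  703.528]
 [  0.      0.      0.      1.   ]]
wrist 310.81407637781297 280.961182673955 210.1938545521258 -0.009309468126079736
[[  0.267   0.931   0.249 103.971]
 [  0.964  -0.257  -0.07  621.319]
 [ -0.001   0.258  -0.966 374.435]
 [  0.      0.      0.      1.   ]]
{'clock': 0.15, 'q': array([-1.324,  0.333, -0.065,  1.461,  0.022,  1.35 , -0.088]), 'dq': array([ 0.   , -0.001,  0.001, -0.001, -0.002,  0.   , -0.   ]), 'tau': array([  0.002, -62.583,   0.05 , -39.186,   0.016,   0.007,   0.   ]), 'tool_pos': array([166.514, 602.109, 230.692]), 'tcp_rot': array([-0.422, -3.113,  0.002]), 'contact_force': array([-0.351,  0.423,  0.498]), 'torque': array([-0.006, -0.024,  0.022]), 'finger_force': 0.0, 'opening': 0.9996000293724604}
```

View pics/top0b.png

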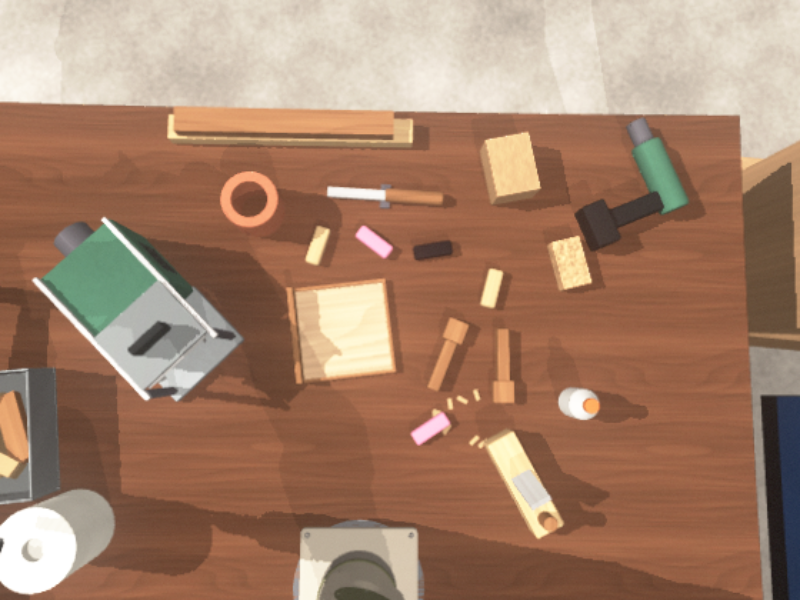

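View pics/side0.png

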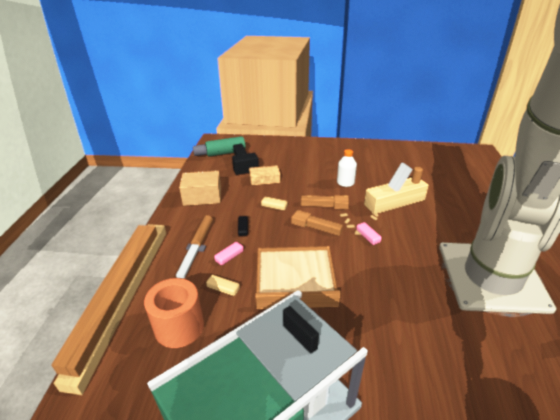

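Top view (800x600): cover/press around (150,310), bar (150,339), tray (343,330), legs (449,354) and (503,366), pale tenons (317,245) and (491,288). Look-alikes are pink at (374,241) and (431,428), and black at (433,250). Something pale is under the pink one at (443,418), and there is a pale piece in the bin at (8,465). I'll check both of those enlarged.

Run:
```python
import cv2,numpy as np
a=cv2.imread('pics/top0.png');b=cv2.imread('pics/side0.png');w=cv2.imread('pics/wrist0.png')
def c(i,x,y,wd,h): return cv2.resize(i[y:y+h,x:x+wd],(400,300),interpolation=cv2.INTER_CUBIC)
cv2.imwrite('pics/m1.png',np.vstack([np.hstack([c(a,270,260,100,75),c(b,310,180,100,75)]),np.hstack([c(w,0,0,560,420),c(a,200,150,160,120)])]))
```

```text
(no output)
```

View pics/m1.png

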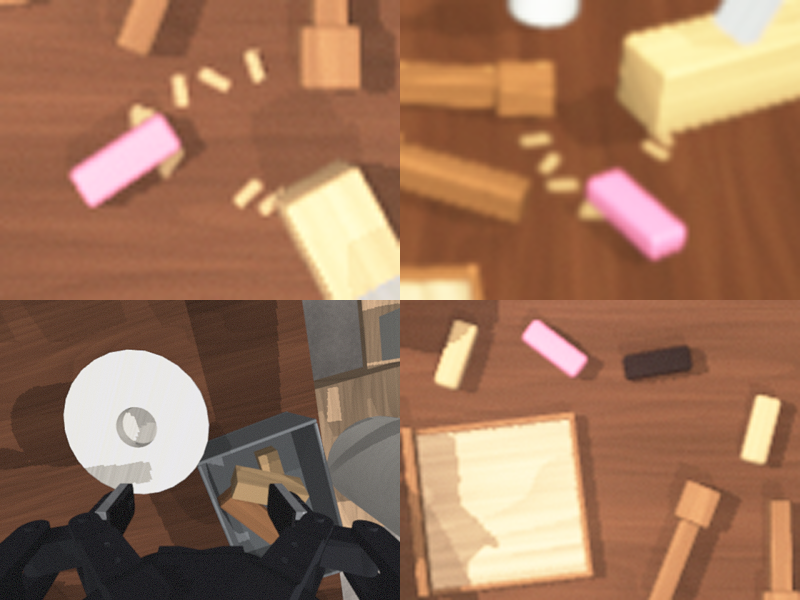

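The pale bits around the pink block are small dowel scraps, and the bin holds offcuts. So there are two tenons: (317,245) and (491,288). Next I'll measure.

Run:
```python
from h import *
np.set_printoptions(precision=1,suppress=True)
a=cv2.imread('pics/top0.png');b=cv2.imread('pics/side0.png')
k=1/1.42857
def seg(im,seed,lo,hi,r):
    hsv=cv2.cvtColor(im,cv2.COLOR_BGR2HSV); x,y=map(int,seed)
    M=cv2.inRange(hsv,lo,hi); W=np.zeros_like(M); cv2.circle(W,(x,y),r,255,-1); M&=W
    n,l=cv2.connectedComponents(M); lab=l[y,x]
    if lab==0: print('seed miss',hsv[y,x]); return None
    P=np.argwhere(l==lab)[:,::-1].astype(np.float32); (c,wh,an)=cv2.minAreaRect(P); return P,cv2.boxPoints((c,wh,an)),P.mean(0)
for n,t,s in(('ten0',(317*k,245*k),(223,286)),('ten1',(491*k,288*k),(274,203)),):
  for cam,im,sd in(('top',a,t),('side',b,s)):
    hsv=cv2.cvtColor(im,cv2.COLOR_BGR2HSV)
    r=seg(im,sd,(12,40,110),(32,160,255),22)
    if r: print(n,cam,r[2],len(r[0])); print(at(cam,r[1],20 )[:, :2].ravel(), at(cam,[r[2]],10 ))
print('bar',tri([ray('top',[[105,237]]),ray('side',[[299,321]])]))
print('tray NE etc', at('top',np.array([[388,281],[397,372],[301,383],[290,288]])*k,14))
print('legs', at('top',np.array([[456,331],[434,388],[503,391],[503,331]])*k,26))
cv2.imwrite('pics/m2.png',cv2.resize(a[140:290,10:180],None,fx=4.7,fy=4,interpolation=cv2.INTER_CUBIC)[:600,:800])
cv2.imwrite('pics/m3.png',cv2.resize(b[140:420,140:380],None,fx=2.1,fy=2.1,interpolation=cv2.INTER_CUBIC))
```

```text
ten0 top [222.1 171.5] 318
[644.4 120.1 724.   95.8 713.7  64.  634.3  88.5] [[681.1  93.2  10. ]]
ten0 side [223.2 284.9] 492
[720.5 113.4 721.1  63.6 633.4  92.2 636.3 139.3] [[679.1  93.1  10. ]]
ten1 top [343.7 201.4] 326
[ 559.2 -237.8  639.9 -258.2  632.  -291.4  551.3 -270.8] [[ 596.7 -266.5   10. ]]
ten1 side [273.9 202.9] 326
[ 638.7 -232.4  640.9 -299.4  549.1 -275.   550.8 -210.5] [[ 595.9 -267.1   10. ]]
bar [478.9 350.5 221.7]
tray NE etc [[607.5 -53.5  14. ]
 [421.8 -73.6  14. ]
 [398.  119.8  14. ]
 [590.4 146.6  14. ]]
legs [[ 505.7 -192.    26. ]
 [ 390.8 -147.7   26. ]
 [ 386.2 -286.5   26. ]
 [ 506.8 -287.5   26. ]]
```

View pics/m2.png

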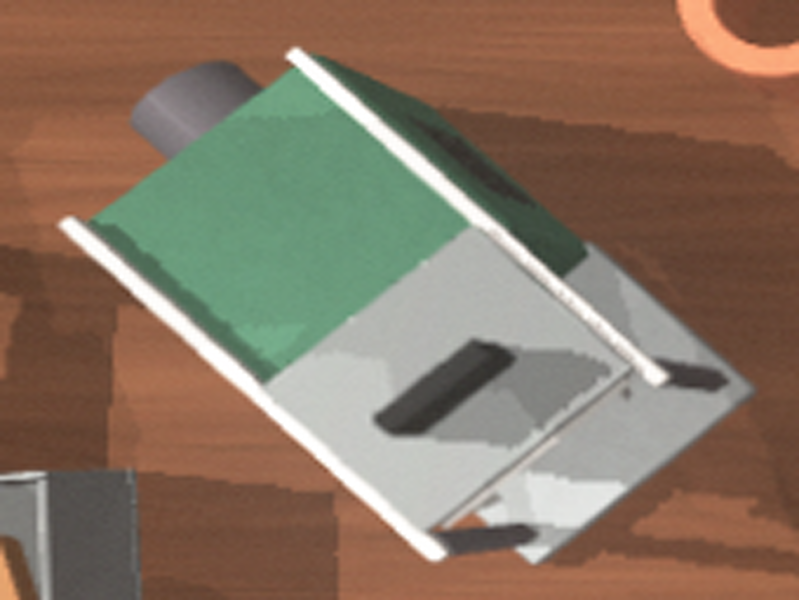

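View pics/m3.png

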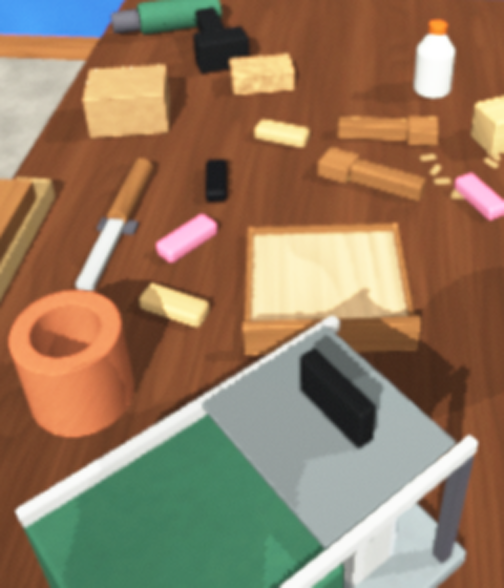

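Top crop: rail ends at (662,378), (288,55), (437,555) and (65,225), bar top centre near (437,385), cover edges (445,525)-(628,370) and (270,383)-(475,228). Side crop: bar top centre near (338,378).

Run:
```python
from h import *
np.set_printoptions(precision=1,suppress=True)
f=lambda L:np.array(L)/[4.7,4]+[10,140]
g=lambda L:np.array(L)/2.1+140
r=at('top',f([[655,380],[290,55],[435,550],[68,228]]),183); print('rails',r)
for p,q in((0,1),(2,3)): d=r[q]-r[p]; print(np.degrees(np.arctan2(d[1],d[0])),np.linalg.norm(d))
rs=at('side',g([[333,322],[25,515],[468,445]]),183); print('side rails',rs)
print('tri', tri([ray('top',f([[655,380]])),ray('side',g([[333,322]]))]),tri([ray('top',f([[435,550]])),ray('side',g([[468,445]]))]))
print('cover',at('top',f([[445,525],[628,370],[270,383],[475,228]]),189.5))
print('bar',at('top',f([[437,385]]),231.5),at('side',g([[338,378]]),231.5))
s=m.observe(); print(R.from_rotvec(s['tcp_rot']).as_matrix())
```

```text
rails [[484.8 255.2 183. ]
 [687.8 455.5 183. ]
 [379.  365.3 183. ]
 [576.3 564.4 183. ]]
44.614920474325984 285.1535399665346
45.25264463009307 280.35009476710286
side rails [[486.4 259.3 183. ]
 [686.1 457.2 183. ]
 [379.7 371.3 183. ]]
tri [485.8 256.1 179.4] [378.7 367.3 177.3]
cover [[394.5 358.6 189.5]
 [490.6 267.9 189.5]
 [480.8 452.7 189.5]
 [578.5 351.4 189.5]]
bar [[478.9 351.9 231.5]] [[477.3 356.  231.5]]
[[-1.   0.3 -0. ]
 [ 0.3  1.  -0. ]
 [-0.  -0.  -1. ]]
```

>>> move_arm:
  increments:
    - [0,0,0.04,0,0,0]
    - [0,0,0.08,0,0,-5]
    - [0.035,-0.028,0.1,0,0,-10]
    - [0.065,-0.052,0.1,0,0,-15]
    - [0.096,-0.077,0.1,0,0,-20]
    - [0.127,-0.101,0.1,0,0,-25]
    - [0.158,-0.126,0.1,0,0,-29.5]
    - [0.189,-0.151,0.1,0,0,-29.5]
    - [0.22,-0.175,0.1,0,0,-29.5]
    - [0.25,-0.2,0.1,0,0,-29.5]
    - [0.281,-0.224,0.1,0,0,-29.5]
    - [0.311,-0.248,0.1,0,0,-29.5]

```text
clock: 1.15
tool_pos: [478.9, 352.8, 331.3]
tcp_rot: [1.201, 2.903, 0.0]
contact_force: [0.2, 0.5, -0.1]
opening: 1.001
finger_force: 0.0
```

Run:
```python
from h import *
np.set_printoptions(precision=1,suppress=True)
s,im=snap('wrist','w1.png'); print(s['tool_pos'],s['tcp_rot'],s['clock'])
print(R.from_rotvec(s['tcp_rot']).as_matrix())
```

```text
[478.9 352.8 331.3] [1.2 2.9 0. ] 1.15
[[-0.7  0.7  0. ]
 [ 0.7  0.7  0. ]
 [-0.   0.  -1. ]]
```

View pics/w1.png

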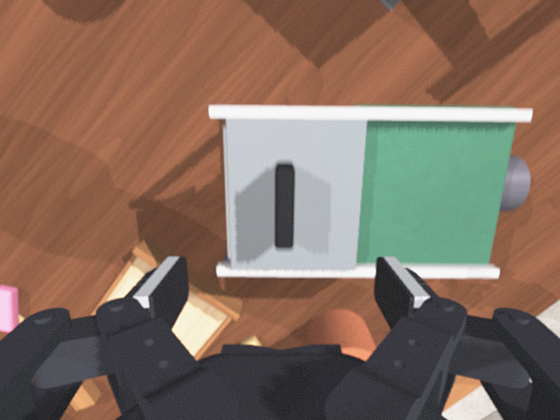

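Wrist view: bar top centre at about (285,206), rail centrelines at rows 112 and 270, cover from column 228 to 363. No hidden tenon is in view.

Run:
```python
from h import *
np.set_printoptions(precision=1,suppress=True)
s=m.observe()
im=cv2.imread('pics/w1.png'); M=cv2.inRange(im,(0,0,0),(45,45,45)); M[:, :260]=0; M[:, 310:]=0; M[:150]=0;M[255:]=0
P=np.argwhere(M)[:,::-1].astype(np.float32); b=cv2.boxPoints(cv2.minAreaRect(P)); print(b)
w=at('wrist',b,231.5,s); print(w, w.mean(0))
f=lambda L:np.array(L)/[4.7,4]+[10,140]; g=lambda L:np.array(L)/2.1+140
c=b.mean(0)
print(tri([ray('wrist',[c],s),ray('top',f([[437,385]])),ray('side',g([[338,378]]))]),tri([ray('wrist',[c],s),ray('top',f([[437,385]]))]))
r=at('wrist',[[215,112],[525,115],[222,271],[495,272]],183,s); print(r, (r[0]+r[2])/2)
for p,q in((0,1),(2,3)): d=r[q]-r[p]; print(np.degrees(np.arctan2(d[1],d[0])),np.linalg.norm(d))
d=w[2]-w[0]
for i in range(4):
  d=w[(i+1)%4]-w[i]; print(np.degrees(np.arctan2(d[1],d[0])),np.linalg.norm(d))
```

```text
[[276. 236.]
 [276. 236.]
 [276. 232.]
 [276. 232.]]
[[498.3 328.3 231.5]
 [498.3 328.3 231.5]
 [495.8 330.8 231.5]
 [495.8 330.8 231.5]] [497.1 329.5 231.5]
[483.4 345.5 236.9] [482.3 339.1 272.6]
[[388.8 361.2 183. ]
 [589.7 555.5 183. ]
 [497.1 248.8 183. ]
 [699.1 445.2 183. ]] [442.9 305.  183. ]
44.03080221545668 279.48295456435375
44.19481126549936 281.72990242245857
0.0 0.0
134.22732346432403 3.5064893989229975
0.0 0.0
-45.77267653567598 3.5064893989229975
```

Run:
```python
from h import *
np.set_printoptions(precision=1,suppress=True)
s=m.observe()
f=lambda L:np.array(L)/[4.7,4]+[10,140]; g=lambda L:np.array(L)/2.1+140
c=[[285,206]]
print(at('wrist',[[276,165],[294,165],[294,247],[275,247],[285,206]],231.5,s))
print(tri([ray('wrist',c,s),ray('top',f([[437,385]])),ray('side',g([[338,378]]))]),tri([ray('wrist',c,s),ray('side',g([[338,378]]))]))
print(at('wrist',[[228,190],[363,190]],189.5,s))
for n in('top','side'): print(n,proj(n,[478.5,352.5,231.5]),f([[437,385]]) if n=='top' else g([[338,378]]))
# rails midline y offset at bar
a=np.radians(44.5);
for P in (at('wrist',[[215,112],[222,271],[525,115],[495,272]],183,s)): print(P[:2]@[np.cos(a),np.sin(a)],P[:2]@[-np.sin(a),np.cos(a)])
```

```text
[[457.3 370.3 231.5]
 [467.4 380.2 231.5]
 [515.9 331.8 231.5]
 [504.5 320.7 231.5]
 [485.6 351.8 231.5]]
[480.7 352.7 229.7] [481.5 352.7 229.7]
[[444.7 318.1 189.5]
 [534.7 406.5 189.5]]
top [[102.7 236.4]] [[103.  236.2]]
side [[300.3 318.1]] [[301. 320.]]
530.4966422319825 -14.870726671475989
528.9396623384285 -170.90936965360723
809.9702257185272 -17.159399913740735
810.6655681335533 -172.41001047822624
```

>>> move_arm:
  increments:
    - [0.002,-0.001,-0.035,0,0,0]
    - [0.002,-0.001,-0.07,0,0,0]
    - [0.002,-0.001,-0.095,0,0,0]
    - [0.002,-0.001,-0.113,0,0,0]
    - [0.002,-0.001,-0.126,0,0,0]
    - [0.002,-0.001,-0.126,0,0,0]

```text
clock: 1.7
tool_pos: [478.2, 352.4, 202.0]
tcp_rot: [-1.2, -2.901, 0.008]
contact_force: [0.5, -0.1, 0.2]
opening: 0.999
finger_force: 0.0
```

>>> move_arm:
  increments:
    - [0,0,0,0,0,0]
    - [0,0,0,0,0,0]
    - [0,0,0,0,0,0]
    - [0,0,0,0,0,0]
    - [0,0,0,0,0,0]
    - [0,0,0,0,0,0]
    - [0,0,0,0,0,0]
    - [0,0,0,0,0,0]
  gripper: 1
  newtons: 40

```text
clock: 2.37
tool_pos: [479.9, 353.7, 206.1]
tcp_rot: [1.201, 2.902, 0.002]
contact_force: [0.2, 0.4, 5.8]
opening: 0.182
finger_force: 40.2
```

Run:
```python
from h import *
np.set_printoptions(precision=1,suppress=True)
s=m.observe(); print({k:s[k] for k in('tool_pos','contact_force','opening','finger_force')})
```

```text
{'tool_pos': array([479.9, 353.7, 206.1]), 'contact_force': array([0.2, 0.4, 5.8]), 'opening': 0.18168127359505842, 'finger_force': 40.23505389690399}
```

>>> move_arm:
  increments:
    - [0.008,0.008,0.001,0,0,0]
    - [0.016,0.016,0.001,0,0,0]
    - [0.024,0.024,0.001,0,0,0]
    - [0.032,0.032,0.001,0,0,0]
    - [0.04,0.04,0.001,0,0,0]
    - [0.048,0.048,0.001,0,0,0]
    - [0.056,0.056,0.001,0,0,0]
    - [0.064,0.064,0.001,0,0,0]
    - [0.072,0.072,0.001,0,0,0]
    - [0.078,0.077,0.001,0,0,0]
    - [0.081,0.08,0.001,0,0,0]
    - [0.083,0.082,0.001,0,0,0]

```text
clock: 3.37
tool_pos: [553.8, 426.3, 205.8]
tcp_rot: [-1.199, -2.887, 0.043]
contact_force: [-70.5, -58.9, 42.3]
opening: 0.173
finger_force: 62.5
```

>>> move_arm:
  increments:
    - [0.001,0.001,0,0,0,0]
    - [0.002,0.002,0,0,0,0]
    - [0.003,0.003,0,0,0,0]
    - [0.003,0.003,0,0,0,0]

```text
clock: 3.7
tool_pos: [553.8, 426.3, 205.7]
tcp_rot: [-1.198, -2.883, 0.055]
contact_force: [-79.3, -65.7, 45.9]
opening: 0.179
finger_force: 68.9
```

>>> move_arm:
  increments:
    - [-0.006,-0.006,0,0,0,0]
    - [-0.009,-0.009,0,0,0,0]
    - [-0.009,-0.009,0,0,0,0]

```text
clock: 3.95
tool_pos: [553.5, 426.1, 206.0]
tcp_rot: [-1.201, -2.898, 0.013]
contact_force: [-18.7, -16.3, 10.2]
opening: 0.178
finger_force: 43.4
```

>>> move_arm:
  increments:
    - [0,0,0,0,0,0]
    - [0,0,0,0,0,0]
    - [0,0,0,0,0,0]
    - [0,0,0,0,0,0]
    - [0,0,0.03,0,0,0]
    - [0,0,0.07,0,0,0]
    - [-0.02,-0.025,0.11,0,0,0]
    - [-0.045,-0.045,0.14,0,0,0]
    - [-0.07,-0.07,0.17,0,0,0]
    - [-0.08,-0.08,0.18,0,0,0]
    - [-0.08,-0.08,0.18,0,0,0]
  gripper: -1

```text
clock: 4.87
tool_pos: [476.1, 347.1, 393.4]
tcp_rot: [1.202, 2.898, 0.013]
contact_force: [0.7, 0.1, 0.5]
opening: 0.999
finger_force: 0.0
```

Run:
```python
from h import *
s,im=snap('wrist','w2.png'); print(s['tool_pos'],s['contact_force'],s['clock'])
```

```text
[476.0934648  347.1459215  393.38446678] [0.69525389 0.08111256 0.48425262] 4.8667
```

View pics/w2.png

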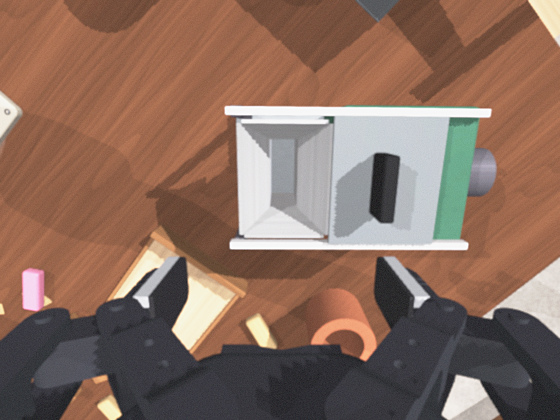

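Wrist view: the cover is fully open, with its front edge at about column 331. Mouth spans roughly (240..330, 121..237); throat roughly (272..296, 136..194). No obstruction inside.

Run:
```python
from h import *
np.set_printoptions(precision=1,suppress=True)
s,_=snap('wrist','w3.png'); snap('top','top1.png'); snap('side','side1.png')
def ac(P,a=44.8): a=np.radians(a); return np.array([P[:,0]*np.cos(a)+P[:,1]*np.sin(a),-P[:,0]*np.sin(a)+P[:,1]*np.cos(a)]).T
print('mouth L, cover edge',ac(at('wrist',[[239,179]],180,s)),ac(at('wrist',[[331,179]],189.5,s)))
print('mouth T,B',ac(at('wrist',[[285,121],[285,237]],180,s)))
print('throat',ac(at('wrist',[[272,165],[297,165],[285,136],[285,194]],120,s)))
print('rails',ac(at('wrist',[[285,111],[285,244]],183,s)))
print('bar',ac(at('wrist',[[385,188]],231.5,s)),'wrist TCP',ac(np.array([[553.8,426.3,0]])))
w=cv2.imread('pics/w3.png')[90:270,210:510]; t=cv2.imread('pics/top1.png')[150:285,10:180]; q=cv2.imread('pics/side1.png')[260:420,140:400]
cv2.imwrite('pics/m4.png',np.vstack([cv2.resize(t,None,fx=2.9*1.62,fy=2.25,interpolation=2)[:300,:800],cv2.resize(q,(520,300),interpolation=2).__class__(0) if 0 else cv2.copyMakeBorder(cv2.resize(q,(780,300),interpolation=2),0,0,0,800-780,0)]) if t.shape[1]*2.9*1.62>=800 else t)
print(t.shape[1]*2.9*1.62)
```

```text
mouth L, cover edge [[538.3 -80.1]] [[642.5 -78.3]]
mouth T,B [[ 590.8  -15.8]
 [ 591.6 -150.6]]
throat [[ 575.   -71. ]
 [ 608.2  -70.9]
 [ 592.   -33.5]
 [ 592.5 -110.3]]
rails [[ 590.6   -5.5]
 [ 591.6 -158.5]]
bar [[689.5 -80.4]] wrist TCP [[693.3 -87.7]]
798.6600000000001
```

>>> move_arm:
  increments:
    - [0.02,-0.025,0,0,0,4]
    - [0.043,-0.054,0,0,0,9]
    - [0.066,-0.083,0,0,0,14]
    - [0.089,-0.112,-0.01,0,0,19]
    - [0.112,-0.141,-0.03,0,0,24]
    - [0.135,-0.17,-0.06,0,0,28]
    - [0.158,-0.199,-0.1,0,0,28]
    - [0.18,-0.226,-0.14,0,0,28]
    - [0.195,-0.245,-0.18,0,0,28]
    - [0.203,-0.255,-0.21,0,0,28]
    - [0.203,-0.255,-0.22,0,0,28]
    - [0.203,-0.255,-0.22,0,0,28]

```text
clock: 6.07
tool_pos: [676.9, 90.3, 155.9]
tcp_rot: [-0.467, -3.094, 0.011]
contact_force: [-1.6, -0.6, -1.3]
opening: 0.999
finger_force: 0.0
```

```bash
cat >> h.py <<'E'
def blob(im,uv,r,lo=(12,40,110),hi=(34,170,255)):
    hsv=cv2.cvtColor(np.ascontiguousarray(im[:,:,::-1]),cv2.COLOR_BGR2HSV); M=cv2.inRange(hsv,lo,hi)
    W=np.zeros_like(M); cv2.circle(W,tuple(int(x) for x in uv),r,255,-1); M=cv2.morphologyEx(M&W,cv2.MORPH_OPEN,np.ones((3,3)))
    n,l,st,ce=cv2.connectedComponentsWithStats(M); i=1+np.argmax(st[1:,4]); P=np.argwhere(l==i)[:,::-1].astype(np.float32)
    return ce[i],cv2.boxPoints(cv2.minAreaRect(P)),len(P)
def yaw(s): Y=R.from_rotvec(s['tcp_rot']).as_matrix()[:,1]; return np.degrees(np.arctan2(Y[1],Y[0]))
def boxw(cam,b,z,s):
    w=at(cam,b,z,s)[:,:2]; e=[w[1]-w[0],w[2]-w[1]]; L=[np.linalg.norm(x) for x in e]; i=int(np.argmax(L)); d=e[i]
    return w.mean(0),L,np.degrees(np.arctan2(d[1],d[0]))
E
python3 - <<'E'
from h import *
np.set_printoptions(precision=1,suppress=True)
s,im=snap('wrist','w4.png'); print(s['tool_pos'],yaw(s),s['q'][6],s['clock'])
p=proj('wrist',[680,92.5,10],s)[0]; print(p)
ce,b,n=blob(im,p,110); print(ce,n,b.ravel()); print(boxw('wrist',b,20,s),at('wrist',[ce],18,s))
E
```

```text
[676.9  90.3 155.9] 72.82059269571629 1.1812666940705623 6.0667
[283.7 202. ]
[286.1 201.4] 2790 [270. 160. 304. 160. 304. 244. 270. 244.]
(array([680. ,  95.7]), [np.float64(30.41314438979057), np.float64(79.75095107703014)], np.float64(-16.140268770089218)) [[678.3  95.4  18. ]]
```

View pics/w4.png

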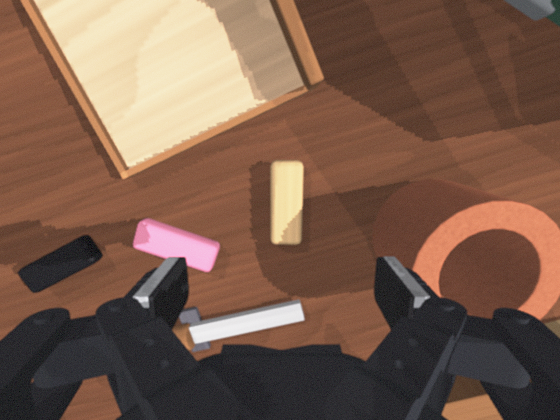

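Wrist view: pale tenon at (286,201), 30.4 x 79.8 mm, aligned with the tool. The pink look-alike is at (176,245) and the black one at (60,263), both left alone.

>>> move_arm:
  increments:
    - [0.003,0.005,-0.035,0,0,0]
    - [0.003,0.005,-0.07,0,0,0]
    - [0.003,0.005,-0.105,0,0,0]
    - [0.003,0.005,-0.13,0,0,0]
    - [0.003,0.005,-0.143,0,0,0]
    - [0.003,0.005,-0.15,0,0,0]
    - [0.003,0.005,-0.15,0,0,0]
  gripper: -0.6

```text
clock: 6.7
tool_pos: [682.6, 100.2, 16.2]
tcp_rot: [-0.462, -3.107, -0.0]
contact_force: [0.4, -1.1, 0.1]
opening: 0.801
finger_force: 0.0
```

>>> move_arm:
  increments:
    - [0,0,0,0,0,0]
    - [0,0,0,0,0,0]
    - [0,0,0,0,0,0]
    - [0,0,0,0,0,0]
    - [0,0,0,0,0,0]
    - [0,0,0,0,0,0]
  gripper: 1
  newtons: 40

```text
clock: 7.2
tool_pos: [685.2, 98.7, 20.2]
tcp_rot: [0.464, 3.101, 0.002]
contact_force: [0.4, -2.2, 10.9]
opening: 0.002
finger_force: 5.8
```

The gripper closed on top of the tenon: the commanded height was still 16 mm, because I had read the pose before the arm settled. I'll lift, reopen and measure again.

>>> move_arm:
  increments:
    - [0,0,0.03,0,0,0]
    - [0,0,0.07,0,0,0]
    - [0,0,0.1,0,0,0]
    - [0,0,0.12,0,0,0]
    - [0,0,0.12,0,0,0]
    - [0,0,0.12,0,0,0]
    - [0,0,0.12,0,0,0]
    - [0,0,0.12,0,0,0]
  gripper: -0.6

```text
clock: 7.87
tool_pos: [682.0, 99.4, 135.3]
tcp_rot: [-0.463, -3.106, 0.001]
contact_force: [-0.1, -0.1, -0.2]
opening: 0.799
finger_force: 0.0
```

```bash
cat > look.py <<'E'
import sys; from h import *
np.set_printoptions(precision=1,suppress=True)
fn,x,y,z,r=sys.argv[1],*map(float,sys.argv[2:6])
m.grab_frame('wrist'); s,im=snap('wrist',fn); print(s['tool_pos'],yaw(s),s['q'][6],s['clock'],abs(s['dq']).max())
p=proj('wrist',[x,y,z],s)[0]; ce,b,n=blob(im,p,int(r)); print(p,ce,n,b.ravel()); print(boxw('wrist',b,z,s))
E
python3 look.py w5.png 680 95 20 100
```

```text
[681.9  99.4 135.1] 73.04355938111495 1.178934553386686 7.9167 0.0038127294589057332
[273.6 205.5] [277.1 203.5] 3213 [259. 159. 295. 159. 295. 249. 259. 249.]
(array([681.1,  97.7]), [np.float64(29.75853001229801), np.float64(79.61147087914264)], np.float64(-16.303284689419165))
```

>>> move_arm:
  increments:
    - [-0.001,-0.002,-0.035,0,0,0]
    - [-0.001,-0.002,-0.07,0,0,0]
    - [-0.001,-0.002,-0.1,0,0,0]
    - [-0.001,-0.002,-0.12,0,0,0]
    - [-0.001,-0.002,-0.13,0,0,0]
    - [-0.001,-0.002,-0.133,0,0,0]
    - [-0.001,-0.002,-0.133,0,0,0]
    - [-0.001,-0.002,-0.133,0,0,0]

```text
clock: 8.63
tool_pos: [682.5, 97.5, 4.7]
tcp_rot: [0.463, 3.105, 0.001]
contact_force: [0.1, 0.1, 0.5]
opening: 0.803
finger_force: 0.0
```

>>> move_arm:
  increments:
    - [0,0,0,0,0,0]
    - [0,0,0,0,0,0]
    - [0,0,0,0,0,0]
    - [0,0,0,0,0,0]
    - [0,0,0,0,0,0]
    - [0,0,0,0,0,0]
  gripper: 1
  newtons: 40

```text
clock: 9.13
tool_pos: [682.3, 97.6, 4.6]
tcp_rot: [0.463, 3.106, 0.001]
contact_force: [-0.4, 0.3, 7.6]
opening: 0.337
finger_force: 41.6
```

>>> move_arm:
  increments:
    - [0,0,0.03,0,0,0]
    - [0,0,0.07,0,0,0]
    - [-0.01,0.012,0.11,0,0,-4]
    - [-0.03,0.038,0.145,0,0,-9]
    - [-0.052,0.065,0.175,0,0,-14]
    - [-0.075,0.094,0.205,0,0,-19]
    - [-0.098,0.123,0.225,0,0,-24]
    - [-0.121,0.152,0.237,0,0,-28.2]
    - [-0.144,0.181,0.237,0,0,-28.2]
    - [-0.167,0.21,0.237,0,0,-28.2]
    - [-0.19,0.239,0.237,0,0,-28.2]
    - [-0.2045,0.2576,0.237,0,0,-28.2]
  newtons: 60

```text
clock: 10.13
tool_pos: [473.2, 359.4, 240.7]
tcp_rot: [-1.198, -2.902, -0.002]
contact_force: [-0.5, 0.0, -0.1]
opening: 0.334
finger_force: 59.6
```

>>> move_arm:
  increments:
    - [0,0,0,0,0,0]
    - [0,0,0,0,0,0]
    - [0,0,0,0,0,0]

```text
clock: 10.38
tool_pos: [477.7, 354.1, 240.5]
tcp_rot: [1.207, 2.9, -0.0]
contact_force: [0.3, -0.1, -0.2]
opening: 0.334
finger_force: 59.6
```

Run:
```python
from h import *
s,im=snap('wrist','w6.png'); print(s['tool_pos'],yaw(s),s['opening'],s['clock'])
```

```text
[477.68045955 354.10760783 240.46958052] 44.78946394492258 0.3337318927926325 10.3833
```

View pics/w6.png

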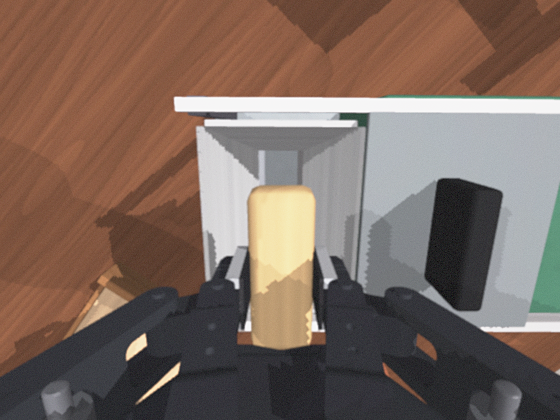

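Wrist view: the tenon is held at columns 248-316. Mouth edges are at columns 200 and 362, throat 258-303 with its far end at about row 150, rails at rows 104 and 326.

Run:
```python
from h import *
np.set_printoptions(precision=1,suppress=True)
s=m.observe(); a=np.radians(44.8); A=np.array([[np.cos(a),np.sin(a)],[-np.sin(a),np.cos(a)]])
ac=lambda uv,z:at('wrist',uv,z,s)[:,:2]@A.T
print('TCP',A@s['tool_pos'][:2])
print('mouth',ac([[202,140],[360,140]],180),'throat',ac([[258,170],[303,170]],120),'throat end',ac([[280,150]],120),'rails',ac([[250,104],[500,104],[500,326]],183), 'mouth end',ac([[280,123]],180))
print('tenon',ac([[248,220],[316,220],[282,188],[282,345]],240),)
```

```text
TCP [588.4 -85.9]
mouth [[539.1 -27.6]
 [640.6 -27.8]] throat [[570.3 -55. ]
 [608.6 -55.1]] throat end [[589.  -38.3]] rails [[ 570.8   -5.9]
 [ 725.1   -5.9]
 [ 753.9 -163.7]] mouth end [[589.3 -17.2]]
tenon [[ 573.8  -63.2]
 [ 606.8  -63.2]
 [ 590.3  -47.4]
 [ 590.3 -134.3]]
```

>>> move_arm:
  increments:
    - [0.0005,0.0005,-0.02,0,0,0]
    - [0.0005,0.0005,-0.04,0,0,0]
    - [0.0005,0.0005,-0.06,0,0,0]
    - [0.0005,0.0005,-0.075,0,0,0]
    - [0.0005,0.0005,-0.08,0,0,0]
    - [0.0005,0.0005,-0.08,0,0,0]
    - [0.0005,0.0005,-0.08,0,0,0]

```text
clock: 11.02
tool_pos: [478.4, 354.9, 161.0]
tcp_rot: [1.208, 2.899, 0.001]
contact_force: [0.2, 0.9, 0.3]
opening: 0.33
finger_force: 65.1
```

>>> move_arm:
  increments:
    - [0,0,0,0,0,0]
    - [0,0,0,0,0,0]
    - [0,0,0,0,0,0]
    - [0,0,0,0,0,0]
    - [0,0,0.03,0,0,0]
    - [0,0,0.07,0,0,0]
    - [0,0,0.11,0,0,0]
    - [0,0,0.15,0,0,0]
    - [0,0,0.17,0,0,0]
    - [0,0,0.17,0,0,0]
    - [0,0,0.17,0,0,0]
    - [0,0,0.17,0,0,0]
  gripper: -0.12

```text
clock: 12.02
tool_pos: [477.3, 355.4, 329.5]
tcp_rot: [-1.206, -2.9, 0.001]
contact_force: [0.1, -0.7, -0.0]
opening: 0.559
finger_force: 0.0
```

Run:
```python
from h import *
s,im=snap('wrist','w7.png'); print(s['tool_pos'],yaw(s),s['opening'],s['clock'])
snap('top','top2.png')
cv2.imwrite('pics/m5.png',np.hstack([cv2.resize(im[90:300,180:420,::-1],(480,420)),cv2.resize(cv2.imread('pics/top2.png')[100:310,190:400-40],(320,420))]))
```

```text
[477.29137546 355.37926012 329.52337807] 44.84738126438875 0.5593195612286533 12.0167
```

View pics/m5.png

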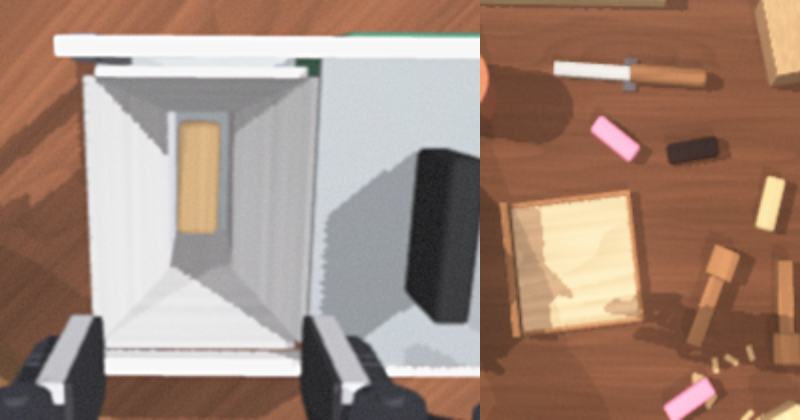

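The first tenon lies flat in the well (crop, at (198,178)). Next is the second tenon.

>>> move_arm:
  increments:
    - [0.006,-0.03,0,0,0,3]
    - [0.013,-0.07,0,0,0,8]
    - [0.021,-0.11,0,0,0,13]
    - [0.028,-0.15,0,0,0,18]
    - [0.036,-0.19,0,0,0,23]
    - [0.044,-0.23,0,0,0,28]
    - [0.051,-0.27,0,0,0,31]
    - [0.059,-0.31,-0.01,0,0,31]
    - [0.066,-0.35,-0.02,0,0,31]
    - [0.074,-0.39,-0.03,0,0,31]
    - [0.082,-0.43,-0.04,0,0,31]
    - [0.089,-0.47,-0.05,0,0,31]
  gripper: -0.6

```text
clock: 13.12
tool_pos: [566.0, -115.0, 279.4]
tcp_rot: [-0.386, -3.117, -0.0]
contact_force: [-0.1, 0.6, 0.2]
opening: 0.8
finger_force: 0.0
```

>>> move_arm:
  increments:
    - [0.006,-0.035,-0.015,0,0,0]
    - [0.013,-0.07,-0.03,0,0,0]
    - [0.02,-0.105,-0.05,0,0,0]
    - [0.025,-0.135,-0.075,0,0,0]
    - [0.029,-0.152,-0.105,0,0,0]
    - [0.029,-0.152,-0.13,0,0,0]
    - [0.029,-0.152,-0.145,0,0,0]
    - [0.029,-0.152,-0.15,0,0,0]
    - [0.029,-0.152,-0.15,0,0,0]
    - [0.029,-0.152,-0.15,0,0,0]

```text
clock: 13.95
tool_pos: [595.5, -265.1, 131.1]
tcp_rot: [0.387, 3.118, -0.0]
contact_force: [0.3, 0.2, -0.3]
opening: 0.8
finger_force: 0.0
```

```bash
python3 look.py w8.png 596 -266 20 100
```

```text
[ 595.9 -265.2  131.9] 75.86437770570839 1.89933608771182 14.0 0.009614776748502675
[278.1 206.9] [275.8 203.6] 2473 [260.4 157.4 296.  156.9 297.2 248.9 261.6 249.4]
(array([ 594.5, -265. ]), [np.float64(28.97172354495755), np.float64(80.33600234791858)], np.float64(-12.65755718778473))
```

>>> move_arm:
  increments:
    - [-0.001,0,-0.035,0,0,1.5]
    - [-0.001,0,-0.07,0,0,1.5]
    - [-0.001,0,-0.1,0,0,1.5]
    - [-0.001,0,-0.117,0,0,1.5]
    - [-0.001,0,-0.127,0,0,1.5]
    - [-0.001,0,-0.127,0,0,1.5]
    - [-0.001,0,-0.127,0,0,1.5]

```text
clock: 14.63
tool_pos: [595.1, -265.5, 4.9]
tcp_rot: [0.346, 3.121, -0.0]
contact_force: [1.1, 0.1, 1.1]
opening: 0.8
finger_force: 0.0
```

>>> move_arm:
  increments:
    - [0,0,0,0,0,0]
    - [0,0,0,0,0,0]
    - [0,0,0,0,0,0]
    - [0,0,0,0,0,0]
    - [0,0,0,0,0,0]
    - [0,0,0,0,0,0]
  gripper: 1
  newtons: 60

```text
clock: 15.13
tool_pos: [595.3, -265.7, 5.3]
tcp_rot: [0.346, 3.12, -0.0]
contact_force: [-0.4, 1.0, 7.8]
opening: 0.336
finger_force: 60.9
```

>>> move_arm:
  increments:
    - [0,0,0.035,0,0,0]
    - [0,0,0.07,0,0,0]
    - [-0.001,0.01,0.11,0,0,0]
    - [-0.006,0.035,0.14,0,0,-3]
    - [-0.013,0.07,0.16,0,0,-8]
    - [-0.02,0.108,0.175,0,0,-13]
    - [-0.028,0.147,0.19,0,0,-18]
    - [-0.035,0.186,0.205,0,0,-23]
    - [-0.043,0.225,0.22,0,0,-28]
    - [-0.05,0.265,0.23,0,0,-32.5]
    - [-0.057,0.305,0.237,0,0,-32.5]
    - [-0.065,0.345,0.237,0,0,-32.5]

```text
clock: 16.13
tool_pos: [529.7, 80.3, 243.0]
tcp_rot: [1.207, 2.898, 0.005]
contact_force: [1.5, 0.1, -0.5]
opening: 0.336
finger_force: 60.0
```

>>> move_arm:
  increments:
    - [-0.007,0.04,0,0,0,0]
    - [-0.015,0.08,0,0,0,0]
    - [-0.022,0.12,0,0,0,0]
    - [-0.03,0.16,0,0,0,0]
    - [-0.038,0.2,0,0,0,0]
    - [-0.045,0.235,0,0,0,0]
    - [-0.05,0.263,0,0,0,0]
    - [-0.052,0.277,0,0,0,0]
    - [-0.052,0.277,0,0,0,0]
    - [-0.052,0.277,0,0,0,0]
    - [-0.052,0.277,0,0,0,0]

```text
clock: 17.05
tool_pos: [478.6, 353.6, 241.0]
tcp_rot: [1.209, 2.899, -0.0]
contact_force: [0.0, -0.1, -0.2]
opening: 0.335
finger_force: 60.0
```

Run:
```python
from h import *
s,im=snap('wrist','w9.png'); print(s['tool_pos'],yaw(s),s['opening'],s['clock'])
a=cv2.imread('pics/w6.png');b=cv2.imread('pics/w9.png')
M=lambda i:[np.median(np.where(cv2.inRange(cv2.cvtColor(i,cv2.COLOR_BGR2HSV),(12,60,120),(34,190,255))[r,230:340])[0])+230 for r in(200,220,240)]
H=lambda i:np.where(cv2.inRange(cv2.cvtColor(i,cv2.COLOR_BGR2HSV),(12,60,120),(34,190,255))[150:300,282])[0][:1]+150
print(M(a),M(b),H(a),H(b))
```

```text
[478.59364265 353.62474743 240.95353084] 44.70212476661926 0.3352548162444007 17.05
[np.float64(281.5), np.float64(281.0), np.float64(281.5)] [np.float64(282.0), np.float64(282.0), np.float64(281.5)] [185] [154]
```

>>> move_arm:
  increments:
    - [0.0005,0,-0.02,0,0,0]
    - [0.0005,0,-0.04,0,0,0]
    - [0.0005,0,-0.06,0,0,0]
    - [0.0005,0,-0.075,0,0,0]
    - [0.0005,0,-0.08,0,0,0]
    - [0.0005,0,-0.08,0,0,0]
    - [0.0005,0,-0.08,0,0,0]

```text
clock: 17.68
tool_pos: [478.8, 355.0, 161.6]
tcp_rot: [1.208, 2.9, 0.001]
contact_force: [-0.4, -0.5, 0.6]
opening: 0.337
finger_force: 60.0
```

>>> move_arm:
  increments:
    - [0,0,0,0,0,0]
    - [0,0,0,0,0,0]
    - [0,0,0,0,0,0]
    - [0,0,0,0,0,0]
    - [0,0,0.03,0,0,0]
    - [0,0,0.07,0,0,0]
    - [0,0,0.11,0,0,0]
    - [0,0,0.15,0,0,0]
    - [0,0,0.17,0,0,0]
    - [0,0,0.17,0,0,0]
    - [0,0,0.17,0,0,0]
    - [0,0,0.17,0,0,0]
  gripper: -0.12

```text
clock: 18.68
tool_pos: [477.8, 355.5, 329.8]
tcp_rot: [-1.206, -2.9, 0.001]
contact_force: [0.6, 0.7, -0.6]
opening: 0.563
finger_force: 0.0
```

Run:
```python
from h import *
s,im=snap('wrist','w10.png'); print(s['tool_pos'],yaw(s),s['opening'],s['clock'])
t=snap('top','top3.png')[1][:,:,::-1]; sd=snap('side','side3.png')[1][:,:,::-1]
r=lambda i,w,h:cv2.resize(i,(w,h),interpolation=2)
cv2.imwrite('pics/m6.png',np.vstack([np.hstack([r(im[90:300,180:420,::-1],400,300),r(t[150:300,250:400],400,300)]),np.hstack([r(sd[140:290,200:400],400,300),r(t[190:290,180:300],400,300)])]))
```

```text
[477.81344605 355.45981179 329.83449921] 44.847252269706246 0.5625857804550918 18.6833
```

View pics/m6.png

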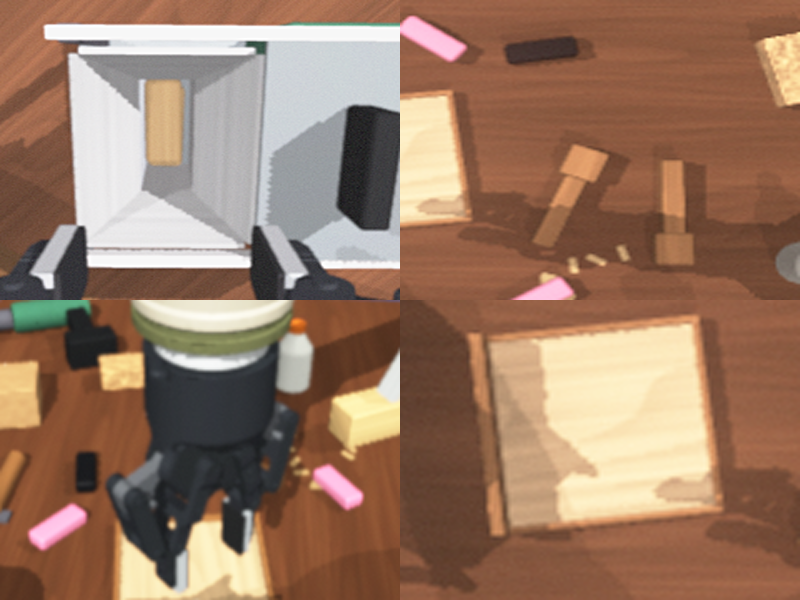

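The second tenon is in the well too, at crop (163,122), and both pale tenons are gone from the bench. The legs are unmoved. Now I'll close the cover.

>>> move_arm:
  increments:
    - [0.025,0.024,0,0,0,0]
    - [0.05,0.048,0,0,0,0]
    - [0.075,0.072,0,0,0,0]
    - [0.075,0.072,-0.03,0,0,0]
    - [0.075,0.072,-0.06,0,0,0]
    - [0.075,0.072,-0.09,0,0,0]
    - [0.075,0.072,-0.11,0,0,0]
    - [0.075,0.072,-0.123,0,0,0]
    - [0.075,0.072,-0.123,0,0,0]
    - [0.075,0.072,-0.123,0,0,0]
  gripper: -0.8

```text
clock: 19.67
tool_pos: [553.0, 427.5, 207.7]
tcp_rot: [-1.206, -2.901, 0.001]
contact_force: [-0.2, -0.8, 1.3]
opening: 0.896
finger_force: 0.0
```

>>> move_arm:
  increments:
    - [0,0,0,0,0,0]
    - [0,0,0,0,0,0]
    - [0,0,0,0,0,0]
    - [0,0,0,0,0,0]
    - [0,0,0,0,0,0]
    - [0,0,0,0,0,0]
    - [0,0,0,0,0,0]
  gripper: 1
  newtons: 40

```text
clock: 20.25
tool_pos: [552.6, 427.0, 208.4]
tcp_rot: [-1.206, -2.9, 0.001]
contact_force: [-6.2, -3.5, 5.8]
opening: 0.178
finger_force: 40.2
```

>>> move_arm:
  increments:
    - [-0.007,-0.007,0,0,0,0]
    - [-0.014,-0.014,0,0,0,0]
    - [-0.021,-0.021,0,0,0,0]
    - [-0.028,-0.028,0,0,0,0]
    - [-0.035,-0.035,0,0,0,0]
    - [-0.042,-0.042,0,0,0,0]
    - [-0.049,-0.049,0,0,0,0]
    - [-0.056,-0.056,0,0,0,0]
    - [-0.063,-0.063,0,0,0,0]
    - [-0.069,-0.069,0,0,0,0]
    - [-0.075,-0.074,0,0,0,0]
    - [-0.078,-0.077,0,0,0,0]

```text
clock: 21.25
tool_pos: [474.8, 350.5, 208.4]
tcp_rot: [1.206, 2.901, 0.002]
contact_force: [-0.5, 2.0, 3.8]
opening: 0.18
finger_force: 41.3
```

>>> move_arm:
  increments:
    - [-0.001,-0.001,0,0,0,0]
    - [-0.002,-0.002,0,0,0,0]
    - [-0.003,-0.003,0,0,0,0]
    - [-0.0035,-0.0035,0,0,0,0]
    - [-0.0035,-0.0035,0,0,0,0]

```text
clock: 21.67
tool_pos: [471.8, 347.6, 208.3]
tcp_rot: [1.206, 2.901, 0.002]
contact_force: [-1.5, 2.0, 8.0]
opening: 0.178
finger_force: 41.8
```

>>> move_arm:
  increments:
    - [-0.001,-0.001,0,0,0,0]
    - [-0.002,-0.002,0,0,0,0]
    - [-0.003,-0.003,0,0,0,0]
    - [-0.003,-0.003,0,0,0,0]

```text
clock: 22.0
tool_pos: [470.5, 346.3, 208.4]
tcp_rot: [1.204, 2.898, 0.01]
contact_force: [10.7, 11.4, -2.6]
opening: 0.177
finger_force: 40.8
```

The cover is at its shut stop: 115 mm of travel and the force has risen. I'll release it and go to the first leg, the one with its head towards the robot.

>>> move_arm:
  increments:
    - [0.0005,0.0005,0,0,0,0]
    - [0.0005,0.0005,0,0,0,0]
    - [0.0005,0.0005,0,0,0,0]
    - [0.0005,0.0005,0,0,0,0]
    - [0.0005,0.0005,0.03,0,0,0]
    - [0,0,0.065,0,0,0]
    - [0,-0.01,0.1,0,0,4]
    - [0,-0.035,0.115,0,0,9]
    - [0,-0.07,0.115,0,0,14]
    - [0,-0.11,0.115,0,0,19]
    - [0,-0.15,0.115,0,0,25]
    - [0,-0.19,0.115,0,0,31]
  gripper: -0.7

```text
clock: 23.0
tool_pos: [468.1, 152.0, 322.5]
tcp_rot: [-0.379, -3.118, 0.0]
contact_force: [1.3, -0.8, 0.9]
opening: 0.851
finger_force: 0.0
```

>>> move_arm:
  increments:
    - [0,-0.04,0,0,0,5]
    - [0,-0.08,0,0,0,9]
    - [-0.005,-0.12,0,0,0,14]
    - [-0.01,-0.16,0,0,0,14]
    - [-0.015,-0.2,-0.01,0,0,14]
    - [-0.02,-0.24,-0.03,0,0,14]
    - [-0.025,-0.28,-0.06,0,0,14]
    - [-0.03,-0.32,-0.09,0,0,14]
    - [-0.03,-0.36,-0.12,0,0,14]
    - [-0.03,-0.4,-0.14,0,0,14]
    - [-0.03,-0.43,-0.15,0,0,14]
    - [-0.03,-0.441,-0.15,0,0,14]

```text
clock: 24.0
tool_pos: [437.4, -289.0, 171.0]
tcp_rot: [-0.004, -3.141, 0.0]
contact_force: [0.6, 0.8, 1.8]
opening: 0.849
finger_force: 0.0
```

>>> move_arm:
  increments:
    - [0,0,0,0,0,0]
    - [0,0,0,0,0,0]
    - [0,0,0,0,0,0]
    - [0,0,0,0,0,0]

```text
clock: 24.33
tool_pos: [439.2, -285.6, 173.0]
tcp_rot: [0.001, 3.141, 0.002]
contact_force: [-0.3, -0.1, 0.1]
opening: 0.848
finger_force: 0.0
```

Run:
```python
from h import *
np.set_printoptions(precision=2,suppress=True)
s,im=snap('wrist','w11.png'); print(s['tool_pos'],yaw(s),s['q'],s['clock'])
t=snap('top','top4.png')[1][:,:,::-1]
print(proj('wrist',[447,-287,26],s))
r=lambda i,w,h:cv2.resize(i,(w,h),interpolation=2)
cv2.imwrite('pics/m7.png',np.hstack([im[:,:,::-1],r(t[140:290,10:96],240,420)]))
```

```text
[ 439.24 -285.6   173.  ] 89.95732538606966 [-0.48  0.25  1.11  1.85 -0.25  1.19  2.29] 24.3333
[[277.64 204.98]]
```

View pics/m7.png

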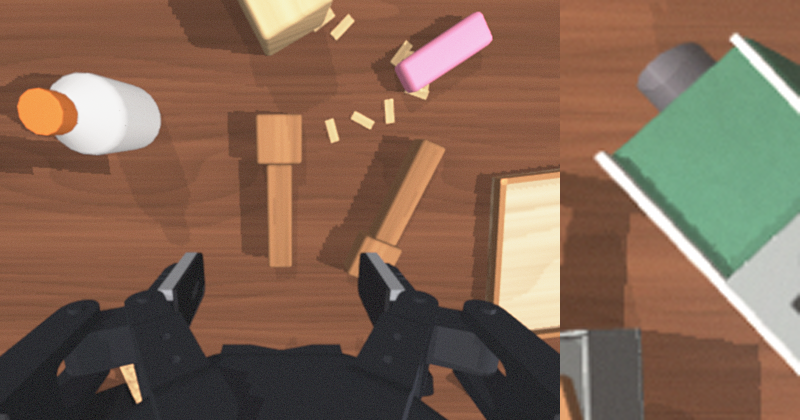

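Wrist view: leg B runs from its head end (279,115) to its foot end (281,266). Leg A runs from its foot end (437,147) to its head near (375,262). The scraps by the pink block are only dowels.

Run:
```python
from h import *
np.set_printoptions(precision=1,suppress=True)
s=m.observe()
w=at('wrist',[[279,115],[280.5,266],[258,130],[302,130]],26,s)[:,:2]; print(w,(w[0]+w[1])/2,np.linalg.norm(w[0]-w[1]),np.degrees(np.arctan2(*(w[0]-w[1])[::-1])))
a=at('wrist',[[431,144],[392,235]],26,s)[:,:2]; print('A foot,axis',a)
# tray from top4/top0 : lip outer corners at right side, fence side
t=cv2.imread('pics/top0.png')
hsv=cv2.cvtColor(t,cv2.COLOR_BGR2HSV); M=cv2.inRange(hsv,(12,30,120),(34,150,255)); W=np.zeros_like(M); W[185:280,195:290]=255; M&=W
n,l,st,_=cv2.connectedComponentsWithStats(M); i=1+np.argmax(st[1:,4]); P=np.argwhere(l==i)[:,::-1].astype(np.float32)
rc=cv2.boxPoints(cv2.minAreaRect(P)); print(rc.ravel()); w=at('top',rc,10)[:,:2]; print(w,w.mean(0),[ (np.linalg.norm(w[k]-w[k-1]),np.degrees(np.arctan2(*(w[k]-w[k-1])[::-1]))) for k in range(4)])
```

```text
[[ 364.2 -285.4]
 [ 511.5 -284.1]
 [ 377.3 -304.4]
 [ 377.3 -264.5]] [ 437.8 -284.7] 147.21929082899504 -179.5116064092423
A foot,axis [[ 389.6 -145.7]
 [ 478.1 -173.5]]
[199.7 201.1 270.1 193.7 277.2 261.3 206.8 268.8]
[[592.2 156.8]
 [616.8 -49. ]
 [419.  -71.8]
 [395.9 131.3]] [506.   41.8] [(np.float64(197.85817943459602), np.float64(7.391121634341677)), (np.float64(207.29962360527483), np.float64(-83.17695533468412)), (np.float64(199.10295751121723), np.float64(-173.45067625135042)), (np.float64(204.39058766725668), np.float64(96.47201087997703))]
```

>>> move_arm:
  increments:
    - [-0.011,0,-0.035,0,0,0]
    - [-0.011,0,-0.07,0,0,0]
    - [-0.011,0,-0.105,0,0,0]
    - [-0.011,0,-0.135,0,0,0]
    - [-0.011,0,-0.155,0,0,0]
    - [-0.011,0,-0.167,0,0,0]
    - [-0.011,0,-0.168,0,0,0]
    - [-0.011,0,-0.168,0,0,0]

```text
clock: 25.1
tool_pos: [428.1, -286.6, 5.3]
tcp_rot: [0.003, 3.141, 0.0]
contact_force: [0.6, 0.0, 1.0]
opening: 0.849
finger_force: 0.0
```

>>> move_arm:
  increments:
    - [0,0,0,0,0,0]
    - [0,0,0,0,0,0]
    - [0,0,0,0,0,0]
    - [0,0,0,0,0,0]
    - [0,0,0,0,0,0]
    - [0,0,0,0,0,0]
    - [0,0,0,0,0,0]
  gripper: 1
  newtons: 60

```text
clock: 25.68
tool_pos: [428.4, -287.1, 5.6]
tcp_rot: [0.004, 3.14, 0.0]
contact_force: [-1.3, 1.6, 9.2]
opening: 0.264
finger_force: 59.5
```

>>> move_arm:
  increments:
    - [0,0,0.035,0,0,0]
    - [0,0,0.07,0,0,0]
    - [0,0,0.105,0,0,0]
    - [0.005,0.01,0.14,0,0,-6]
    - [0.015,0.035,0.17,0,0,-12]
    - [0.025,0.065,0.19,0,0,-18]
    - [0.035,0.095,0.196,0,0,-24]
    - [0.045,0.125,0.196,0,0,-30]
    - [0.055,0.155,0.196,0,0,-36]
    - [0.065,0.185,0.196,0,0,-42]
    - [0.075,0.215,0.196,0,0,-48]
    - [0.085,0.245,0.196,0,0,-54]

```text
clock: 26.68
tool_pos: [512.8, -39.9, 200.9]
tcp_rot: [-1.437, -2.794, -0.003]
contact_force: [0.2, -0.6, -0.2]
opening: 0.266
finger_force: 59.6
```

>>> move_arm:
  increments:
    - [0.008,0.02,0,0,0,-6]
    - [0.016,0.04,0,0,0,-12]
    - [0.024,0.06,0,0,0,-18]
    - [0.032,0.078,0,0,0,-24]
    - [0.032,0.082,0,0,0,-29]
    - [0.032,0.082,0,0,0,-29]
    - [0.032,0.082,0,0,0,-29]
    - [0.032,0.082,0,0,0,-29]

```text
clock: 27.35
tool_pos: [544.3, 39.0, 200.8]
tcp_rot: [-2.083, -2.352, -0.0]
contact_force: [0.2, -0.1, -1.5]
opening: 0.265
finger_force: 59.6
```

Run:
```python
from h import *
np.set_printoptions(precision=2,suppress=True)
s,im=snap('wrist','w12.png'); print(s['tool_pos'],yaw(s),s['q'],s['opening'],s['clock'])
```

```text
[544.33  39.01 200.79] 6.93510963400781 [-1.18  0.39  1.28  1.76 -0.39  1.28  0.31] 0.2650992802491483 27.35
```

View pics/w12.png

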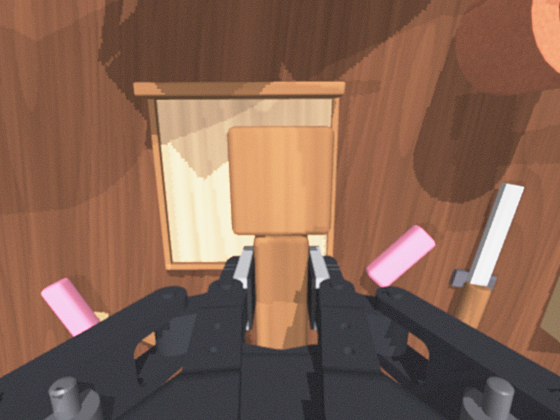

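Wrist view: leg B is held with its head towards the fence. The tray's left lip top runs (153,98)-(169,265), the right (335,98)-(331,265), the front lip is at about row 266, and the fence top centreline is at about row 88, columns 136-344.

Run:
```python
from h import *
np.set_printoptions(precision=1,suppress=True)
s=m.observe()
L=at('wrist',[[154,110],[168,260],[334.5,110],[331,260]],14,s)[:,:2]
F=at('wrist',[[140,84],[340,84],[140,93],[340,93]],45,s)[:,:2]; B=at('wrist',[[175,267],[232,267]],14,s)[:,:2]
print(L,F,B)
dg=lambda d:np.degrees(np.arctan2(d[1],d[0]))
print(dg(L[0]-L[1]),dg(L[2]-L[3]),dg(F[1]-F[0]),np.linalg.norm(F[1]-F[0]),dg(B[1]-B[0]))
for y in(7,):
  a=np.radians(y);A=np.array([[np.cos(a),np.sin(a)],[-np.sin(a),np.cos(a)]])
  print('tray frame lips x',(L@A.T)[:,0],'fence y',(F@A.T),'front y',(B@A.T)[:,1],'TCP',A@s['tool_pos'][:2])
  print('leg',at('wrist',[[229,180],[333,180],[281,127]],s['tool_pos'][2]+20,s)[:,:2]@A.T)
```

```text
[[406.7 106.9]
 [425.3 -56.8]
 [588.7 128.8]
 [611.7 -34.3]] [[405.9 127.8]
 [585.2 149.3]
 [405.9 120.1]
 [586.4 141.7]] [[433.6 -64.7]
 [499.3 -56.7]]
96.49513761004411 98.01430738953941 6.831505257473481 180.5676955527279 6.933339623619884
tray frame lips x [416.7 415.2 600.  603. ] fence y [[418.4  77.4]
 [599.   76.9]
 [417.5  69.7]
 [599.3  69.2]] front y [-117.  -117.1] TCP [545.  -27.6]
leg [[524.7  18.7]
 [566.5  18.6]
 [545.6  39.3]]
```

>>> move_arm:
  increments:
    - [0.007,0.012,-0.03,0,0,0]
    - [0.007,0.012,-0.065,0,0,0]
    - [0.007,0.012,-0.1,0,0,0]
    - [0.007,0.012,-0.13,0,0,0]
    - [0.007,0.012,-0.155,0,0,0]
    - [0.007,0.012,-0.175,0,0,0]
    - [0.007,0.012,-0.185,0,0,0]
    - [0.007,0.012,-0.188,0,0,0]
    - [0.007,0.012,-0.188,0,0,0]
    - [0.007,0.012,-0.188,0,0,0]

```text
clock: 28.23
tool_pos: [552.4, 51.8, 13.8]
tcp_rot: [2.084, 2.349, 0.002]
contact_force: [-0.2, -0.8, -1.4]
opening: 0.265
finger_force: 59.5
```

>>> move_arm:
  increments:
    - [0,0,-0.001,0,0,0]
    - [0,0,-0.002,0,0,0]
    - [0,0,-0.002,0,0,0]

```text
clock: 28.48
tool_pos: [552.4, 52.3, 11.7]
tcp_rot: [2.084, 2.35, 0.003]
contact_force: [-1.8, 0.0, 6.5]
opening: 0.263
finger_force: 60.3
```

>>> move_arm:
  increments:
    - [0,0,0,0,0,0]
    - [0,0,0,0,0,0]
    - [0,0,0,0,0,0]
    - [0,0,0,0,0,0]
    - [0,0,0.03,0,0,0]
    - [0,0,0.07,0,0,0]
    - [0,0,0.11,0,0,0]
    - [0,0,0.15,0,0,0]
    - [0,0,0.19,0,0,0]
    - [0,0,0.19,0,0,0]
    - [0,0,0.19,0,0,0]
    - [0,0,0.19,0,0,0]
  gripper: 0

```text
clock: 29.48
tool_pos: [551.3, 52.4, 200.2]
tcp_rot: [-2.084, -2.35, -0.0]
contact_force: [-0.8, -0.5, 0.2]
opening: 0.496
finger_force: 0.0
```

Run:
```python
from h import *
np.set_printoptions(precision=1,suppress=True)
s,im=snap('wrist','w13.png'); print(s['tool_pos'],yaw(s),s['clock'])
t=snap('top','top5.png')[1]
# leg colour in tray, from wrist: find orange-brown
p=proj('wrist',[548,51,32],s)[0]; print(p)
hsv=cv2.cvtColor(im,cv2.COLOR_RGB2HSV); x,y=p.astype(int); print(hsv[y,x],hsv[y-45,x],hsv[y,x-40],hsv[y,x+60])
# leg A top image vs before
a=cv2.imread('pics/top0.png').astype(int); b=t[:,:,::-1].astype(int); d=abs(a-b).sum(2)[225:280,295:335]; print('legA diff',d.mean(),d.max())
```

```text
[551.3  52.4 200.2] 6.868742080228798 29.4833
[277.2 195.5]
[ 13 130 221] [ 14 129 225] [ 23  46 246] [ 11 134 126]
legA diff 31.645 169
```

```bash
cat >> h.py <<'E'
def leg(cam,im,P,s,z,r=110,lo=(11,95,105),hi=(17,175,255)):
    """mask -> world points at height z -> principal axis, ends, head side"""
    p=proj(cam,P,s)[0]; hsv=cv2.cvtColor(np.ascontiguousarray(im),cv2.COLOR_RGB2HSV); M=cv2.inRange(hsv,lo,hi)
    W=np.zeros_like(M); cv2.circle(W,tuple(int(x) for x in p),r,255,-1); M=cv2.morphologyEx(M&W,cv2.MORPH_OPEN,np.ones((3,3)))
    n,l,st,ce=cv2.connectedComponentsWithStats(M); i=l[int(p[1]),int(p[0])] or 1+np.argmax(st[1:,4])
    w=at(cam,np.argwhere(l==i)[:,::-1],z,s)[:,:2]; c,sz,an=cv2.minAreaRect(w.astype(np.float32))
    if sz[0]<sz[1]: an+=90; sz=sz[::-1]
    d=np.array([np.cos(np.radians(an)),np.sin(np.radians(an))]); sk=((w-c)@d).mean()
    if sk<0: an+=180
    return np.array(c),sz,(an+180)%360-180,sk,st[i,4],st[i,:4]
E
python3 - <<'E'
from h import *
np.set_printoptions(precision=1,suppress=True)
rd=lambda f:cv2.imread('pics/'+f)[:,:,::-1]
# check method on w11 (leg B on bench: centre 437.8,-284.7, 180deg): pose as recorded
s0=m.observe(); s=dict(s0); s['tool_pos']=np.array([439.24,-285.6,173.]); s['tcp_rot']=np.array([.001,3.141,.002])
for lo in((11,95,105),(10,100,140),(11,90,150)): print('B',leg('wrist',rd('w11.png'),[438,-285,26],s,26,lo=lo))
print('placed',leg('wrist',rd('w13.png'),[548,45,32],s0,32,lo=(10,100,140)))
for f in('top0.png','top5.png'):
  for lo in((10,100,140),(10,100,110)): print(f,'A',leg('top',rd(f),[446,-163,26],None,26,r=35,lo=lo))
E
```

```text
B (array([ 435.3, -286.6]), (150.0298614501953, 42.7115364074707), -179.66051903367043, np.float64(-13.865305173856239), np.int32(5013), array([255, 113,  48, 155], dtype=int32))
B (array([ 435.7, -286.8]), (149.0900115966797, 41.59428405761719), 179.95480346679688, np.float64(14.713493685665792), np.int32(4773), array([256, 114,  47, 154], dtype=int32))
B (array([ 457.9, -286.5]), (102.62972259521484, 22.61025619506836), -179.5667395889759, np.float64(-2.1619105221311483), np.int32(2412), array([267, 165,  25, 102], dtype=int32))
placed (array([553.1,  45.2]), (148.8914337158203, 40.92103576660156), 97.82701349258423, np.float64(14.725881954032792), np.int32(4036), array([261, 127,  42, 142], dtype=int32))
top0.png A (array([ 467.6, -128.2]), (190.50909423828125, 120.93556213378906), -26.6085205078125, np.float64(-3.210833568714797), np.int32(1949), array([275, 218,  53,  63], dtype=int32))
top0.png A (array([ 451.7, -164.4]), (198.19662475585938, 192.4978485107422), 52.1102180480957, np.float64(4.786728683577325), np.int32(3195), array([275, 218,  69,  69], dtype=int32))
top5.png A (array([ 468.4, -128.3]), (170.16061401367188, 120.30660247802734), -25.946868896484375, np.float64(-3.1718248411815706), np.int32(1341), array([279, 222,  49,  54], dtype=int32))
top5.png A (array([ 463.7, -161.1]), (196.205322265625, 156.5763397216797), 101.38283252716064, np.float64(1.135455836148326), np.int32(2253), array([275, 219,  69,  57], dtype=int32))
```

>>> move_arm:
  increments:
    - [0,-0.01,0,0,0,-6]
    - [-0.005,-0.02,0,0,0,-13]
    - [-0.01,-0.035,0,0,0,-20]
    - [-0.016,-0.05,0,0,0,-27]
    - [-0.022,-0.065,0,0,0,-34]
    - [-0.028,-0.08,0,0,0,-41]
    - [-0.034,-0.095,0,0,0,-48]
    - [-0.04,-0.11,0,0,0,-55]
    - [-0.046,-0.125,0,0,0,-62]
    - [-0.052,-0.14,0,0,0,-69]
    - [-0.058,-0.155,0,0,0,-76]
    - [-0.063,-0.17,0,0,0,-83]
  gripper: -0.7

```text
clock: 30.58
tool_pos: [487.5, -118.6, 199.7]
tcp_rot: [-3.12, -0.369, 0.003]
contact_force: [0.6, 1.5, -0.4]
opening: 0.847
finger_force: 0.0
```

>>> move_arm:
  increments:
    - [-0.005,-0.015,-0.005,0,0,-7]
    - [-0.01,-0.03,-0.01,0,0,-14]
    - [-0.015,-0.042,-0.02,0,0,-21]
    - [-0.02,-0.052,-0.025,0,0,-28]
    - [-0.02,-0.052,-0.03,0,0,-32]
    - [-0.02,-0.052,-0.03,0,0,-32]
    - [-0.02,-0.052,-0.03,0,0,-32]
    - [-0.02,-0.052,-0.03,0,0,-32]

```text
clock: 31.25
tool_pos: [468.6, -169.6, 170.5]
tcp_rot: [3.102, -0.491, -0.001]
contact_force: [0.3, -0.5, 1.0]
opening: 0.849
finger_force: 0.0
```

Run:
```python
from h import *
np.set_printoptions(precision=2,suppress=True)
m.grab_frame('wrist'); s,im=snap('wrist','w14.png'); print(s['tool_pos'],yaw(s),s['q'],s['clock'])
for lo in((10,100,140),(11,95,105)): print(leg('wrist',im,[460,-168,26],s,26,lo=lo))
```

```text
[ 468.71 -169.58  170.64] -107.99804919647649 [-0.92  0.23  1.32  1.91 -0.24  1.18 -1.39] 31.3
(array([ 456.54, -168.58]), (152.86407470703125, 42.04698181152344), -21.502357482910156, np.float64(-15.183313973418526), np.int32(4789), array([266, 127,  49, 156], dtype=int32))
(array([ 458.09, -170.33]), (150.73841857910156, 43.157772064208984), -21.20238494873047, np.float64(-14.135555643348546), np.int32(4945), array([266, 126,  50, 154], dtype=int32))
```

>>> move_arm:
  increments:
    - [-0.002,-0.0035,-0.035,0,0,-3.3]
    - [-0.002,-0.0035,-0.07,0,0,-3.3]
    - [-0.002,-0.0035,-0.105,0,0,-3.3]
    - [-0.002,-0.0035,-0.135,0,0,-3.3]
    - [-0.002,-0.0035,-0.155,0,0,-3.3]
    - [-0.002,-0.0035,-0.166,0,0,-3.3]
    - [-0.002,-0.0035,-0.166,0,0,-3.3]
    - [-0.002,-0.0035,-0.166,0,0,-3.3]

```text
clock: 32.02
tool_pos: [467.0, -173.6, 5.3]
tcp_rot: [3.086, -0.584, 0.0]
contact_force: [-0.8, -0.2, 0.3]
opening: 0.847
finger_force: 0.0
```

>>> move_arm:
  increments:
    - [0,0,0,0,0,0]
    - [0,0,0,0,0,0]
    - [0,0,0,0,0,0]
    - [0,0,0,0,0,0]
    - [0,0,0,0,0,0]
    - [0,0,0,0,0,0]
    - [0,0,0,0,0,0]
  gripper: 1
  newtons: 60

```text
clock: 32.6
tool_pos: [467.3, -173.4, 5.5]
tcp_rot: [-3.086, 0.584, -0.002]
contact_force: [-0.9, 2.0, 9.9]
opening: 0.268
finger_force: 59.3
```

Run:
```python
from h import *
s=m.observe(); print(s['q'].round(3),yaw(s))
```

```text
[-0.583  0.51   1.006  2.05  -0.564  0.883 -1.204] -111.43983823358646
```

>>> move_arm:
  increments:
    - [0,0,0.035,0,0,0]
    - [0,0,0.07,0,0,0]
    - [0,0,0.105,0,0,0]
    - [0,0.01,0.14,0,0,6]
    - [0.005,0.025,0.17,0,0,13]
    - [0.01,0.04,0.19,0,0,20]
    - [0.015,0.055,0.196,0,0,27]
    - [0.015,0.07,0.196,0,0,34]
    - [0.015,0.085,0.196,0,0,41]
    - [0.015,0.1,0.196,0,0,48]
    - [0.015,0.115,0.196,0,0,55]
    - [0.015,0.13,0.196,0,0,62]

```text
clock: 33.6
tool_pos: [481.4, -42.8, 200.8]
tcp_rot: [-2.943, -1.097, -0.001]
contact_force: [-0.1, 0.1, -0.9]
opening: 0.266
finger_force: 59.5
```

>>> move_arm:
  increments:
    - [-0.002,0.01,0,0,0,7]
    - [-0.004,0.02,0,0,0,14]
    - [-0.006,0.03,0,0,0,21]
    - [-0.01,0.04,0,0,0,28]
    - [-0.013,0.05,0,0,0,35]
    - [-0.016,0.06,0,0,0,42]
    - [-0.018,0.07,0,0,0,49]
    - [-0.0195,0.08,0,0,0,56.3]
    - [-0.0195,0.0845,0,0,0,56.3]
    - [-0.0195,0.0845,0,0,0,56.3]
    - [-0.0195,0.0845,0,0,0,56.3]

```text
clock: 34.52
tool_pos: [462.1, 40.7, 200.6]
tcp_rot: [2.09, 2.346, 0.0]
contact_force: [0.5, -0.8, -1.1]
opening: 0.268
finger_force: 59.5
```

Run:
```python
from h import *
np.set_printoptions(precision=2,suppress=True)
m.grab_frame('wrist'); s,im=snap('wrist','w15.png'); print(s['tool_pos'],yaw(s),s['q'],s['opening'],s['clock'])
print(leg('wrist',im,[553,45,32],s,32,r=100,lo=(10,100,140)))
z=s['tool_pos'][2]+20; print('held',leg('wrist',im,[s['tool_pos'][0],s['tool_pos'][1]+40,z],s,z,r=130,lo=(10,100,140)))
```

```text
[462.16  40.42 200.64] 6.610161620917563 [-1.25 -0.1   1.04  1.95  0.09  1.24 -0.13] 0.26564569084817535 34.5667
(array([553.1,  45.4]), (148.93966674804688, 41.31751251220703), 96.98022031784058, np.float64(14.231049020207138), np.int32(4029), array([351, 125,  44, 142], dtype=int32))
held (array([453.13,  65.83]), (92.92932891845703, 53.97261047363281), 96.28620910644531, np.float64(7.2193221893927495), np.int32(16941), array([197, 111, 138, 214], dtype=int32))
```

>>> move_arm:
  increments:
    - [0,0.001,-0.03,0,0,0.4]
    - [0,0.001,-0.065,0,0,0.4]
    - [0,0.001,-0.1,0,0,0.4]
    - [0,0.001,-0.13,0,0,0.4]
    - [0,0.001,-0.155,0,0,0.4]
    - [0,0.001,-0.175,0,0,0.4]
    - [0,0.001,-0.185,0,0,0.4]
    - [0,0.001,-0.188,0,0,0.4]
    - [0,0.001,-0.19,0,0,0.4]
    - [0,0.001,-0.19,0,0,0.4]

```text
clock: 35.45
tool_pos: [460.7, 40.8, 11.5]
tcp_rot: [-2.078, -2.351, 0.004]
contact_force: [-18.2, -3.1, 31.1]
opening: 0.269
finger_force: 63.7
```

>>> move_arm:
  increments:
    - [0,0,0,0,0,0]
    - [0,0,0,0,0,0]
    - [0,0,0,0,0,0]
    - [0,0,0,0,0,0]
    - [0,0,0.03,0,0,0]
    - [0,0,0.07,0,0,0]
    - [0,0,0.11,0,0,0]
    - [0,0,0.15,0,0,0]
    - [0,0,0.19,0,0,0]
    - [0,0.03,0.22,0,0,0]
    - [0,0.06,0.25,0,0,0]
    - [0,0.06,0.25,0,0,0]
  gripper: 0

```text
clock: 36.45
tool_pos: [463.3, 108.4, 265.7]
tcp_rot: [2.069, 2.363, 0.014]
contact_force: [0.1, 1.0, 0.3]
opening: 0.501
finger_force: 0.0
```

Run:
```python
from h import *
np.set_printoptions(precision=2,suppress=True)
m.grab_frame('wrist'); m.grab_frame('wrist'); s,im=snap('wrist','w16.png'); print(s['tool_pos'],yaw(s),s['opening'],s['clock'])
for P in([553,45,32],[463,32,32]): print(leg('wrist',im,P,s,32,r=100,lo=(10,100,140)))
t=snap('top','top6.png')[1]
r=lambda i,w,h:cv2.resize(np.ascontiguousarray(i[:,:,::-1]),(w,h),interpolation=2)
cv2.imwrite('pics/m8.png',np.vstack([np.hstack([r(im,400,300),r(t[145:290,10:180],400,300)]),np.hstack([r(t,400,300),r(t[180:285,190:310],400,300)])]))
```

```text
[462.48 103.3  261.43] 7.365325223181214 0.49635958867928326 36.55
(array([550.11,  69.68]), (99.36312866210938, 41.41950225830078), 97.16360330581665, np.float64(11.369468495921634), np.int32(1844), array([330, 180,  36,  77], dtype=int32))
(array([464.93,  40.71]), (194.0269317626953, 148.61798095703125), 93.65081143379211, np.float64(10.608422798089602), np.int32(4981), array([217, 157, 126, 143], dtype=int32))
```

View pics/m8.png

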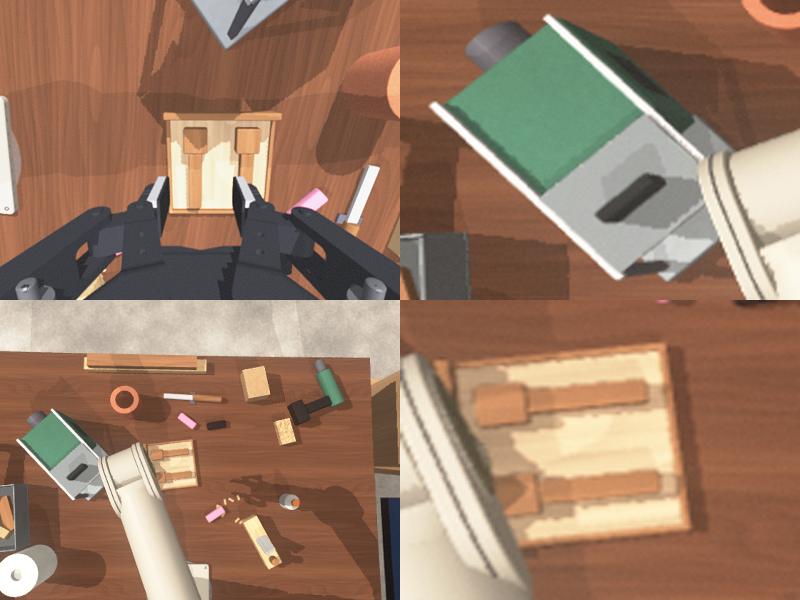

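The picture shows both legs in the tray with heads towards the fence, and the cover over the mouth with its bar at (630,198). I'll do one numeric check from better poses, since the second placing showed about 30 N of contact.

>>> move_arm:
  increments:
    - [0.01,-0.03,0,0,0,0]
    - [0.02,-0.06,0,0,0,0]
    - [0.03,-0.09,0,0,0,0]
    - [0.04,-0.11,0,0,0,0]
    - [0.045,-0.11,0,0,0,0]
    - [0.045,-0.11,0,0,0,0]
    - [0.045,-0.11,0,0,0,0]
    - [0.045,-0.11,0,0,0,0]

```text
clock: 37.32
tool_pos: [506.4, -8.1, 260.0]
tcp_rot: [-2.077, -2.357, 0.002]
contact_force: [-0.8, -0.1, -0.4]
opening: 0.495
finger_force: 0.0
```

Run:
```python
from h import *
np.set_printoptions(precision=2,suppress=True)
m.grab_frame('wrist'); s,im=snap('wrist','w17.png'); print(s['tool_pos'],yaw(s),s['clock'])
a=np.radians(7);A=np.array([[np.cos(a),np.sin(a)],[-np.sin(a),np.cos(a)]])
for P in([553,45,32],[463,32,32]):
  for lo in((10,100,140),(8,100,120)):
    r=leg('wrist',im,P,s,32,r=75,lo=lo); print(r[:3],r[5],'tray',A@r[0]-[508.8,-24])
sd=snap('side','side7.png')[1]
```

```text
[506.49  -7.71 260.17] 7.260873088745086 37.3667
(array([551.4 ,  45.44]), (149.06625366210938, 42.456607818603516), 95.24437808990479) [308  77  40 130] tray [44.03  1.91]
(array([551.4 ,  45.44]), (149.06625366210938, 42.456607818603516), 95.24437808990479) [308  77  40 130] tray [44.03  1.91]
(array([461.92,  33.27]), (147.33909606933594, 41.12107849121094), 96.50896263122559) [229  78  37 129] tray [-46.27   0.73]
(array([461.91,  33.34]), (147.48880004882812, 41.12116622924805), 96.50979375839233) [229  78  37 129] tray [-46.26   0.8 ]
```

>>> move_arm:
  increments:
    - [0,0.03,0.03,0,0,5]
    - [-0.003,0.07,0.06,0,0,11]
    - [-0.006,0.11,0.08,0,0,17]
    - [-0.01,0.15,0.08,0,0,23]
    - [-0.013,0.19,0.08,0,0,29]
    - [-0.016,0.23,0.08,0,0,35]
    - [-0.02,0.27,0.08,0,0,37.6]
    - [-0.023,0.31,0.08,0,0,37.6]
    - [-0.026,0.34,0.08,0,0,37.6]
    - [-0.029,0.36,0.08,0,0,37.6]
    - [-0.029,0.36,0.08,0,0,37.6]
    - [-0.029,0.36,0.08,0,0,37.6]

```text
clock: 38.47
tool_pos: [477.3, 353.3, 340.3]
tcp_rot: [1.202, 2.902, -0.001]
contact_force: [0.7, -1.1, -0.3]
opening: 0.501
finger_force: 0.0
```

>>> move_arm:
  increments:
    - [0,0,0,0,0,0]
    - [0,0,0,0,0,0]
    - [0,0,0,0,0,0]
    - [0,0,0,0,0,0]

```text
clock: 38.8
tool_pos: [478.3, 351.3, 341.0]
tcp_rot: [-1.208, -2.9, -0.001]
contact_force: [-0.0, -0.1, 0.3]
opening: 0.499
finger_force: 0.0
```

Run:
```python
from h import *
np.set_printoptions(precision=1,suppress=True)
s,im=snap('wrist','w18.png'); print(s['tool_pos'],yaw(s),s['clock'])
a=np.radians(44.8);A=np.array([[np.cos(a),np.sin(a)],[-np.sin(a),np.cos(a)]]); p=proj('wrist',[471.5,346,231.5],s)[0]; print(p)
g=cv2.cvtColor(im,cv2.COLOR_RGB2GRAY); x,y=p.astype(int)
row=g[y,x-90:x+110].astype(int); print(row[::3])
M=(g<45).astype(np.uint8); W=np.zeros_like(M); W[y-60:y+50,x-40:x+40]=1; M&=W
n,l,st,ce=cv2.connectedComponentsWithStats(M); i=1+np.argmax(st[1:,4]); print(st[i],ce[i],A@at('wrist',[ce[i]],231.5,s)[0,:2], 'expected along 579')
d=abs(np.diff(row)); e=[x-90+k for k in np.argsort(-d)[:10]]; print(sorted(e));
```

```text
[478.3 351.3 341. ] 44.77666935219238 38.8
[269.1 207.3]
[ 87  85  84  84  89  83  86  89  87  85  88  84  82 141 194 182 138 140
 142 142 148 156 157 164 164 162 164 143  50  65  68  63  69  63 192 194
 198 196 196 196 196 198 197 195 191 192 210 212 213 213 214 214 214 213
 214 216 122 148 145 149 160 162 162 162 161 163 161]
[265 159  14   3  22] [271.8 159.7] [580.9 -47. ] expected along 579
[np.int64(217), np.int64(218), np.int64(224), np.int64(260), np.int64(261), np.int64(278), np.int64(279), np.int64(280), np.int64(344), np.int64(345)]
```

The bar sits at its shut position to within about 1 mm, and both legs measure flat and in place. Handing in.

```bash
python3 -c "
from station import manip as m; print(m.job_done())"
```

```text
the job is handed in; nothing more can be done
None
```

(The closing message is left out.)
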